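# Unload the reflow hot plate with a spatula

## Robot

A 7-joint arm with a two-finger parallel gripper is mounted at the origin on the work surface. World frame = base frame: x ahead of the robot, y to its left, z up, the work surface at z = 0. Lengths are in m, angles in rad, forces in N, time in s.
With the tool pointing down it reaches from about 0.375 to 0.925 m from the base axis. Payload 3.1 kg.
Tool frame: the origin (TCP) lies at the very end of the fingers, on their centre line; the grasp point (between the pads) lies manip.grip_point_offset behind it (manip.grip_point_offset is the distance from the TCP to the grasp point, in m); z points along the fingers, x is the direction in which the jaws open and shut, and the axes are right-handed (so a half turn about z gives the same grasp; the last joint's range is limited). The gripper opens to 85 mm and grips with 20 to 120 N. Pads are 22 mm wide; open, the fingers measure 114 mm over their backs; the gripper's body (76 mm by 85 mm) begins 54 mm behind the grasp point. The pads swing forward as they close: fully open they stand 13 mm farther back than shut.
Start: joints at [-1.352, 0.383, 0.044, 1.598, -0.018, 1.161, -0.05], TCP at [0.202, 0.618, 0.231] pointing down, gripper open.
Joint ranges: [-2.61, 2.61], [-0.41, 2.15], [-1.48, 1.57], [0, 2.5], [-1.57, 4.71], [0.05, 1.97], [-2.85, 2.85]. Speed limits (rad/s): [2.79, 2.79, 3.14, 3.14, 3.14, 3.14, 3.14].

## Interface

Orientations are given as a unit quaternion [w, x, y, z].
In Python, from cell import manip, optics gives the robot as it stands.
- The arm moves only by the shell command python3 -m creep 'ROWS' [FORCE]. ROWS is JSON, a list of rows, each an object with "dp": the shift along the world's x, y, z in m, a list of three; "twist": the turn, a rotation vector about the world's x, y, z in degrees, a list of three; "fingers": the closure, from 0 (fully open) to 1 (shut). In form: [{"dp": [dx, dy, dz], "twist": [ax, ay, az], "fingers": fingers}, ...]. A call has 1 to 12 rows; each row shifts and turns the pose as measured when the row begins; what a row does not reach is not made up. A row lasts 1/8 s, in which the tool goes at most 62.5 mm and 10.7 degrees, less where a joint would pass 70% of its speed; a pose out of reach is approached as far as the arm can. A call is refused whole if a number of a shift passes 0.0625 or a number of a turn 10.7, either way. A call with a gripper value outside its range is refused whole. The fingers move at their own pace and stop on an object; FORCE is the grip in N (left out, the last holds). Time passes only in rows, so rows that do not move let the fingers close. It gives the time, the measured TCP pose, the force and the opening at its end, in the units of the state.
- manip.read_state(): the state, without advancing time (a new reading comes with each control period).
- optics.capture(name): name is "scene" or "top"; returns a dict with "pixels" (420x560x3 uint8, red, green, blue), "fx", "fy", "cx", "cy" (pixels), "world_to_cam" (4x4, takes a point from world to camera coordinates). Camera axes: x right, y down, z forward; pixel columns grow to the right and rows downward; lengths in m; the calibration is good to about 2 mm. A picture is of the moment at which its call begins. There is no depth.
- manip.close_job(): hands the job in, once; it reports no verdict.
The state is a dict: "time_s": time; "q": joint angles; "dq": joint speeds; "tau": joint torques, N m; "tool_pos": TCP position; "tcp_rot": TCP orientation; "wrist_force": force on the tool from outside, world axes, zero at the start; "wrist_torque": the same for the moment, N m; "grip_width": finger opening in m.
Only numpy, scipy, OpenCV 4.12 (cv2) and the standard library are available. Lean on these libraries where they do the work, as an engineer would, in place of code of your own. Each camera call takes 0.05 s, during which the arm holds its last target.

## Task

The LED boards on the bench hot plate have finished: push the red mushroom stop button down until it latches, then use the spatula to move every board carrier from the hot plate to the cooling tray, laying each one down flat on the tray's deck without dropping it. When the tray has them all, lay the spatula back on its rest the way it was and twist the stop button to let it up again. The carriers are hot, so never touch them with the gripper or arm, and leave the jar, the reel and the meter where they are.

Things in the scene. Friction and masses are not known exactly. Their poses are not given: they have to be found in the camera images.
- hotplate: hot plate: grey box, dark steel deck, fixed. Origin on the bench under the deck's centre, x away from the robot, y left. Deck surface at z = 60 mm, clear inside x -69 to 69, y -145 to 145. Rim 10 mm high, 6 mm thick on the far (+x), left and right sides; near side open and flush: a carrier pushed away stops at the far rim. Carriers start side by side, near y = -93, 0, 93
- cooltray: cooling tray: finned aluminium block, fixed, same form, frame and sizes as the hot plate (138 x 290 mm deck, 10 mm rim on far, left and right sides, near side open) but its deck is at z = 45 mm. Origin on the bench under the deck's centre. Takes three carriers side by side. It and the hot plate swap sides from start to start
- cooltray_deck: the flat aluminium deck of the cooling tray, 146 x 302 x 12 mm; origin at the centre of its surface, axes as the tray's
- carrier1: board carrier: shallow square aluminium tray, 110 g, holding a white LED board; flat base 60 x 60 x 2 mm, rim on all four sides flaring 11 mm out and 5.5 mm up (82 mm wide, 7.5 mm high). Friction 0.45 on blade and decks (varies 15 %): slides off a blade tipped 33 degrees. Origin: centre of its underside, x and y along its sides, z up. 2 or 3 are present, None if absent
- carrier2: board carrier: shallow square aluminium tray, 110 g, holding a white LED board; flat base 60 x 60 x 2 mm, rim on all four sides flaring 11 mm out and 5.5 mm up (82 mm wide, 7.5 mm high). Friction 0.45 on blade and decks (varies 15 %): slides off a blade tipped 33 degrees. Origin: centre of its underside, x and y along its sides, z up. 2 or 3 are present, None if absent
- carrier3: board carrier: shallow square aluminium tray, 110 g, holding a white LED board; flat base 60 x 60 x 2 mm, rim on all four sides flaring 11 mm out and 5.5 mm up (82 mm wide, 7.5 mm high). Friction 0.45 on blade and decks (varies 15 %): slides off a blade tipped 33 degrees. Origin: centre of its underside, x and y along its sides, z up. 2 or 3 are present, None if absent
- spatula: cranked spatula, 130 g: steel blade 76 long x 56 wide x 1.6 mm, neck sloping up from its rear end, straight wooden handle. Origin under the blade's middle; x towards the blade's front edge (at x = 38 mm), z up. Handle: bar 20 wide (y) x 22 high, x = -66 to -216, centre line at z = 45 mm
- spatula_grip (a point): good place to grip the spatula, across its y: centre of the handle's section at spatula x = -95, z = 45 mm; axes as the spatula's. The balance point lies about 16 mm nearer the blade
- rest: spatula rest, fixed, blue steel: base 236 x 108 x 5 mm, side lips 13 mm high, 96 mm apart inside; a cross bar 14 mm thick at x = -175 mm, top at z = 39 mm, carries the handle's end, with a post 48 mm high at each end. Origin on the bench where the spatula's origin belongs, x along the spatula towards the blade; the blade lies on the base, so the spatula's origin is at z = 5 mm
- stopbox: yellow box 76 x 76 x 38 mm, fixed, with the red mushroom stop button on top. Origin under its centre. It and the flux jar swap sides from start to start
- stop_top (a point): centre of the top of the red mushroom head, 72 mm above the bench when up; head 40 mm across, 18 mm high, on a thinner stem, its underside 16 mm above the box when up
- stop_press (a joint): how far the mushroom is pressed down, m: 0 up, 0.006 fully down. It takes about 5 N and stays down when let go
- stop_turn (a joint): clockwise turn of the mushroom head seen from above, rad, 0 to 0.75; weakly sprung back to 0. Turned when down, a cam raises the head in step: 0.7 rad brings it fully up, where it stays (let the hand rise 6 mm with it)
- fluxjar: bystander: amber flux jar 60 mm across, 62 mm high. Origin under its centre
- reel: bystander: solder reel 64 mm across, 46 mm high, standing on its flange beside the deck on the right. Origin under its centre
- meter: bystander: multimeter 150 x 75 x 35 mm lying beside the deck on the left. Origin under its centre

How it is judged:
By the outcome, as a careful person would: the job done as asked, in the order asked, and still so for the second after the job is handed in, with the robot touching nothing.
Of carrier1, carrier2, carrier3 only 2 to 3 are there at a start; the rules pass over those that are not, and their reading is None.
At some moment in a run one of carrier1, carrier2, carrier3, spatula may be knocked a few centimetres aside while the robot is not near it.
It also fails if it takes over 210 s, if anything falls off the work surface, if the arm or the gripper's body presses on something with over 40 N, if the wrist force passes 120 N, or if a joint passes its speed limit or range.

## Working session

There is one attempt and no reset: what is moved stays moved. The work goes in short steps, Python scripts to look and compute and a shell command to move; the robot and the scene stay as the last step left them, time stands still between calls to the robot, and variables do not carry over. Pictures are saved under pics/ and viewed, and the job is handed in when it is done.

```bash
ls; mkdir -p pics; cat > h.py <<'E'
from cell import manip, optics
import numpy as np, cv2
def snap(name,fn,crop=None,s=1):
    c=optics.capture(name); im=c["pixels"][:,:,::-1].copy()
    np.savez('pics/'+fn+'.npz',px=im,K=np.array([c["fx"],c["fy"],c["cx"],c["cy"]]),T=np.array(c["world_to_cam"]))
    if crop: x0,y0,x1,y1=crop; im=im[y0:y1,x0:x1]
    if s!=1: im=cv2.resize(im,None,fx=s,fy=s,interpolation=cv2.INTER_CUBIC)
    cv2.imwrite('pics/'+fn+'.png',im); return c
def cam(fn):
    d=np.load('pics/'+fn+'.npz'); return d['K'],d['T'],d['px']
def ray(fn,u,v):
    K,T,_=cam(fn); d=np.array([(u-K[2])/K[0],(v-K[3])/K[1],1]); R=T[:3,:3]
    return -R.T@T[:3,3], R.T@d
def atz(fn,u,v,z):
    o,d=ray(fn,u,v); return o+d*(z-o[2])/d[2]
def tri(a,b):
    o1,d1=ray(*a);o2,d2=ray(*b);A=np.stack([d1,-d2],1);t=np.linalg.lstsq(A,o2-o1,rcond=None)[0]
    p=o1+d1*t[0];q=o2+d2*t[1];return (p+q)/2,np.linalg.norm(p-q)
def proj(fn,p):
    K,T,_=cam(fn);c=T[:3,:3]@np.array(p)+T[:3,3];return np.array([K[0]*c[0]/c[2]+K[2],K[1]*c[1]/c[2]+K[3]])
E
python3 - <<'E'
from h import *
for n in("scene","top"):
    c=snap(n,n+"0"); print(c["fx"],c["cx"],c["cy"]);print(np.round(c["world_to_cam"],3))
s=manip.read_state();print(s, manip.grip_point_offset)
E
```

```text
pics
410.8379889333923 286.0801216549809 212.87792475987195
[[-0.89   0.456  0.014  0.507]
 [ 0.342  0.687 -0.641 -0.13 ]
 [-0.302 -0.566 -0.768  1.361]
 [ 0.     0.     0.     1.   ]]
480.43335859518413 274.8066493385767 211.21584074104413
[[-0.013 -1.    -0.014  0.031]
 [-0.993  0.014 -0.117  0.581]
 [ 0.117  0.012 -0.993  1.32 ]
 [ 0.     0.     0.     1.   ]]
{'time_s': 0.1, 'q': array([-1.35181273,  0.38381044,  0.04385475,  1.59946213, -0.01788804,
        1.16122425, -0.04986993]), 'dq': array([ 1.98945420e-04,  5.11857892e-04, -1.35710420e-03, -4.79110797e-03,
       -3.16929381e-04,  1.33084602e-03,  8.81234461e-05]), 'tau': array([ 2.76027597e-03, -4.34729683e+01,  1.02936566e+00, -2.50454682e+01,
        1.08837118e-02,  5.41634829e-03,  4.50705286e-06]), 'tool_pos': array([0.20222331, 0.61680725, 0.22995519]), 'tcp_rot': array([ 7.96969982e-04,  8.09758428e-01,  5.86762057e-01, -9.70446457e-04]), 'wrist_force': array([0.39002903, 0.10602517, 0.81709981]), 'wrist_torque': array([-0.00970452,  0.03958746, -0.03382706]), 'grip_width': 0.08534152052498642} 0.0187
```

View pics/scene0.png

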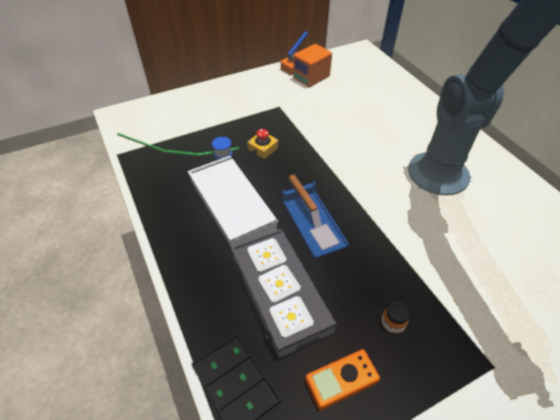

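View pics/top0.png

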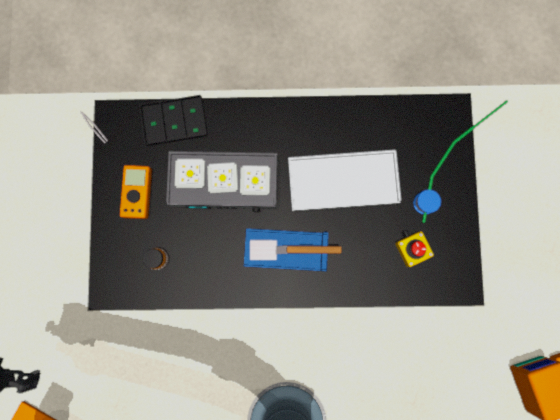

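```bash
python3 - <<'E'
from h import *
def crop(fn,out,x0,y0,x1,y1,s):
    im=cam(fn)[2][y0:y1,x0:x1]; cv2.imwrite(out,cv2.resize(im,None,fx=s,fy=s,interpolation=cv2.INTER_CUBIC))
crop('top0','pics/t1.png',155,140,355,280,4)
crop('top0','pics/t2.png',280,140,460,280,4)
crop('scene0','pics/s1.png',180,150,360,290,4)
crop('scene0','pics/s2.png',200,110,340,220,5)
crop('scene0','pics/s3.png',220,220,345,360,4)
E
```

```text
(no output)
```

View pics/t1.png

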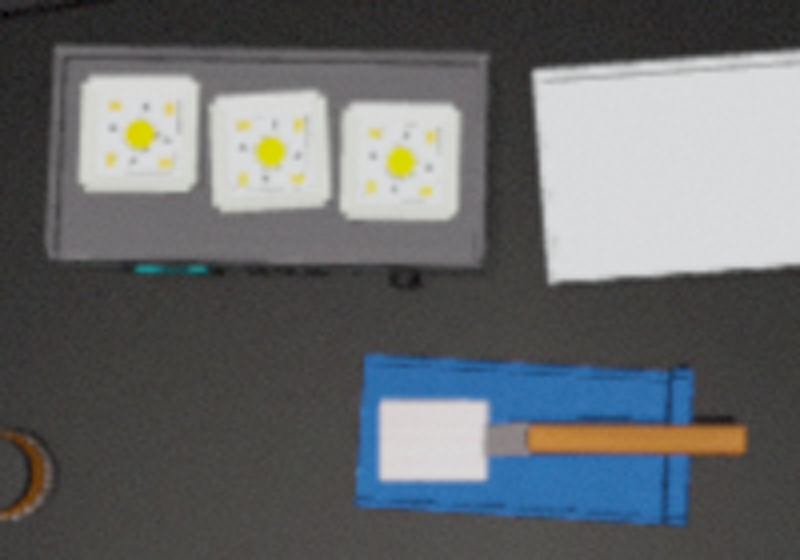

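View pics/t2.png

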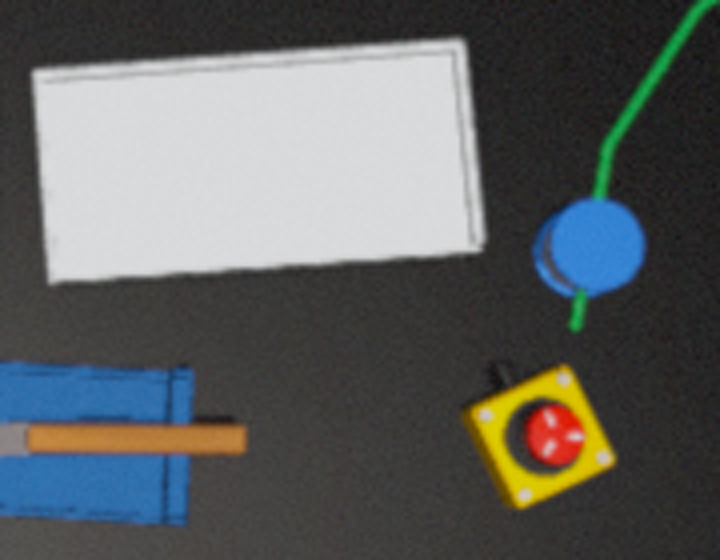

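View pics/s1.png

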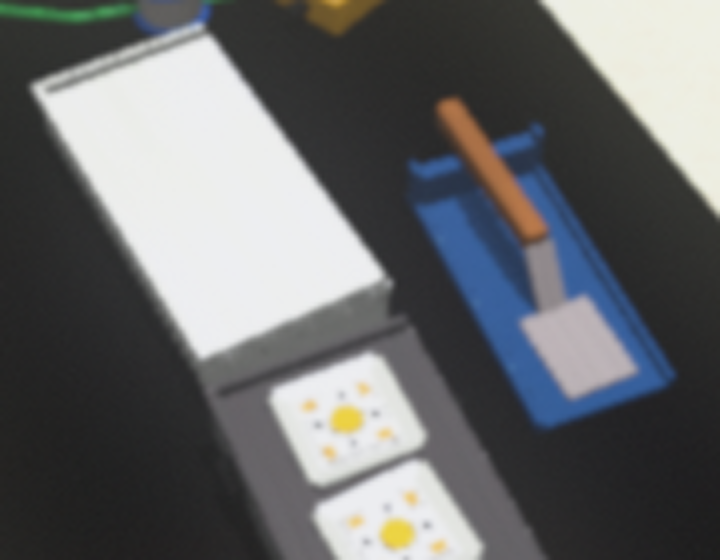

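View pics/s2.png

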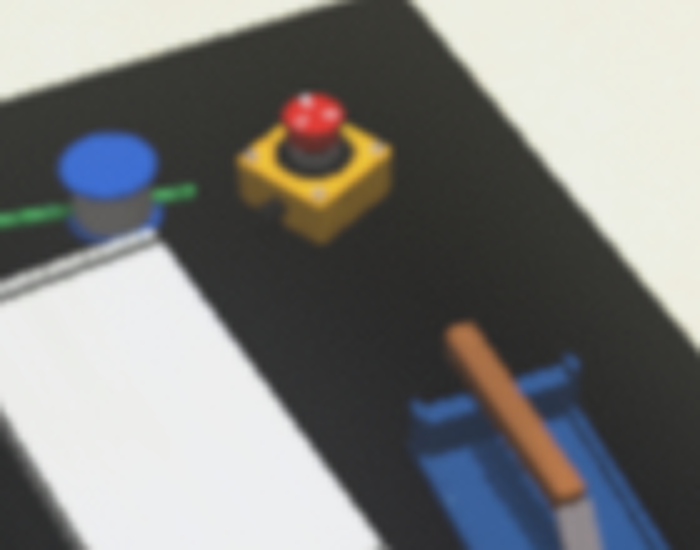

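View pics/s3.png

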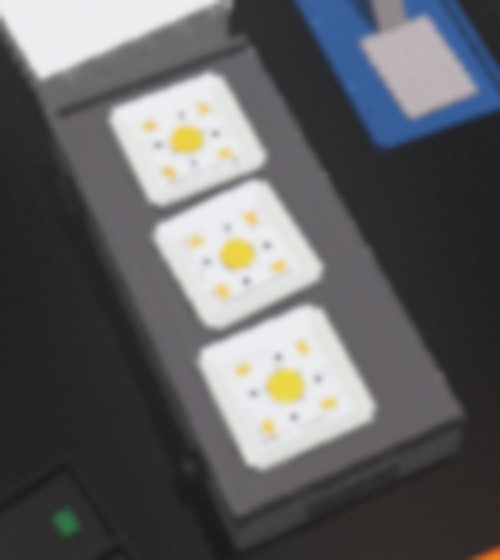

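```bash
cat >> h.py <<'E'
def fl(x,y,off,s): return ((x+.5)/s-.5+off[0],(y+.5)/s-.5+off[1])
T1=lambda x,y:('top0',)+fl(x,y,(155,140),4)
T2=lambda x,y:('top0',)+fl(x,y,(280,140),4)
S1=lambda x,y:('scene0',)+fl(x,y,(180,150),4)
S2=lambda x,y:('scene0',)+fl(x,y,(200,110),5)
S3=lambda x,y:('scene0',)+fl(x,y,(220,220),4)
E
python3 - <<'E'
from h import *
L={'HP NL':(T1(47,262),S3(463,412)),'HP FL':(T1(55,47),S3(235,515)),
'c left':(T1(140,135),S3(285,386)),'c mid':(T1(270,151),S3(237,254)),'c right':(T1(400,162),S3(186,139)),
'tray NL':(T2(50,284),S1(390,285)),'tray FL':(T2(32,70),S1(200,360)),'tray FR':(T2(464,39),S1(31,88)),'tray NR':(T2(485,250),S1(206,25)),
'handle front top':(T1(528,439),S1(537,233)),'handle end':(T1(746,438),S1(450,102)),
'blade FL':(T1(379,400),S1(575,398)),'blade FR(near)':(T1(380,480),S1(636,368)),'blade RL':(T1(489,401),S1(522,323)),
'rest FL':(T1(366,354),S1(545,428)),'rest FR':(T1(358,506),S1(673,377)),
'button':(T2(553,435),S2(313,112)),'boxcorner a':(T2(565,366),S2(240,158)),'boxcorner b':(T2(612,463),S2(312,125)),
}
for k,(a,b) in L.items():
    p,e=tri(a,b); print(k,np.round(p*1000,1),round(e*1000,1))
E
```

```text
HP NL [602.  319.9  64.5] 7.5
HP FL [750.1 316.2  72.5] 2.4
c left [688.4 257.8  64.6] 2.5
c mid [675.1 167.1  66. ] 1.6
c right [666.4  76.5  66.1] 2.6
tray NL [582.8 -26.9  43.1] 3.7
tray FL [731.7 -15.9  57.7] 1.9
tray FR [ 749.9 -319.7   53.6] 1.3
tray NR [ 600.4 -328.5   51.8] 1.6
handle front top [474.   -9.6  61.4] 3.5
handle end [ 470.4 -156.8   60.9] 2.3
blade FL [503.1  96.9  11.6] 1.4
blade FR(near) [448.5  95.   10.4] 4.1
blade RL [501.5  18.8   5.3] 1.8
rest FL [534.8 107.2   9.7] 4.8
rest FR [429.4 111.6   8.7] 1.5
button [ 471.7 -362.8   77.9] 4.0
boxcorner a [ 519.5 -382.9   41.5] 1.2
boxcorner b [ 451.5 -418.1   19.6] 1.2
```

```bash
python3 - <<'E'
from h import *
A=lambda n,p,z: print(n,np.round(atz(*p,z)*1000,1)[:2])
for n,p,z in [('HP FL',T1(55,47),.07),('HP FR',T1(489,54),.07),('HP NR',T1(484,268),.06),('HP NL',T1(47,262),.06),
('c1 FL',T1(83,74),.0675),('c1 FR',T1(198,75),.0675),('c1 NR',T1(196,192),.0675),('c1 NL',T1(80,192),.0675),
('c2 FL',T1(210,94),.0675),('c2 FR',T1(326,91),.0675),('c2 NR',T1(330,209),.0675),('c2 NL',T1(214,212),.0675),
('c3 FL',T1(345,102),.0675),('c3 FR',T1(460,103),.0675),('c3 NR',T1(459,220),.0675),('c3 NL',T1(340,219),.0675),
('T FL',T2(32,70),.055),('T FR',T2(464,39),.055),('T NR',T2(485,250),.055),('T NL',T2(50,284),.045),
('h front',T1(528,439),.061),('h end',T1(746,438),.061),('bl FL',T1(379,400),.0066),('bl FR',T1(380,480),.0066),('bl RL',T1(488,401),.0066),('bl RR',T1(487,481),.0066),
('rest FL',T1(366,354),.013),('rest FR',T1(358,506),.013),('rest RL',T1(692,369),.04),('rest RR',T1(686,525),.04),
('button',T2(555,435),.072),('box',T2(565,366),.038),('box',T2(615,463),.038),('box',T2(518,509),.038),('box',T2(463,408),.038)]: A(n,p,z)
# scene check of carriers & button
A('button sc',S2(313,112),.072)
A('c1 sc',S3(285,386),.0635);A('c3 sc',S3(186,139),.0635);A('c2sc',S3(237,254),.0635)
A('c1 t',T1(140,135),.0635);A('c2 t',T1(270,151),.0635);A('c3 t',T1(400,162),.0635)
E
```

```text
HP FL [749.7 317.5]
HP FR [739.9  14.5]
HP NR [591.1  20. ]
HP NL [599.7 323.4]
c1 FL [730.8 298.2]
c1 FR [728.8 217.7]
c1 NR [646.1 218.7]
c1 NL [647.3 299.3]
c2 FL [715.1 209.3]
c2 FR [716.  128.3]
c2 NR [632.8 125.9]
c2 NL [631.9 206.2]
c3 FL [708.  115.1]
c3 FR [706.   35.1]
c3 NR [623.8  36.7]
c3 NL [625.7 119. ]
T FL [731.5 -15.5]
T FR [ 748.9 -319.1]
T NR [ 599.3 -327.3]
T NL [581.1 -25.8]
h front [472.6  -8.6]
h end [ 471.3 -157.5]
bl FL [503.9  96.8]
bl FR [447.   96.5]
bl RL [502.1  18.9]
bl RR [445.3  20.4]
rest FL [536.5 105.5]
rest FR [428.8 111.8]
rest RL [ 520.6 -123.9]
rest RR [ 412.7 -117. ]
button [ 470.2 -364.7]
box [ 519.2 -383.5]
box [ 451.5 -414.8]
box [ 420.8 -346.4]
box [ 491.  -311.5]
button sc [ 470.2 -371. ]
c1 sc [689.2 256.6]
c3 sc [666.7  74.1]
c2sc [675.  165.4]
c1 t [687.6 258.7]
c2 t [674.9 167.9]
c3 t [665.8  77.4]
```

```bash
python3 -m creep '[{"dp":[0.03,-0.05,0],"twist":[0,0,-6],"fingers":1},{"dp":[0.03,-0.05,0],"twist":[0,0,-6],"fingers":1},{"dp":[0.03,-0.05,0],"twist":[0,0,-6],"fingers":1},{"dp":[0.03,-0.05,0],"twist":[0,0,-6],"fingers":1},{"dp":[0.03,-0.05,0],"twist":[0,0,-6],"fingers":1},{"dp":[0.03,-0.05,0],"twist":[0,0,-6],"fingers":1},{"dp":[0.03,-0.05,0],"twist":[0,0,-6],"fingers":1},{"dp":[0.03,-0.05,0],"twist":[0,0,-6],"fingers":1},{"dp":[0.03,-0.05,0],"twist":[0,0,-6],"fingers":1},{"dp":[0.02,-0.05,0],"twist":[0,0,-6],"fingers":1},{"dp":[0.02,-0.05,0],"twist":[0,0,-6],"fingers":1},{"dp":[0.01,-0.05,0],"twist":[0,0,-6],"fingers":1}]' 60
cat > st.py <<'E'
from h import *
from scipy.spatial.transform import Rotation as R
s=manip.read_state();w=s['tcp_rot'];M=R.from_quat([w[1],w[2],w[3],w[0]]).as_matrix()
print('t',round(s['time_s'],2),'p',np.round(s['tool_pos']*1000,1),'x',np.round(M[:,0],3),'z',np.round(M[:,2],3),'yawx',round(np.degrees(np.arctan2(M[1,0],M[0,0])),1))
print('q',np.round(s['q'],2),'F',np.round(s['wrist_force'],1),'T',np.round(s['wrist_torque'],2),'w',round(s['grip_width']*1000,1))
E
python3 st.py
```

```text
time_s: 1.6
tool_pos: [0.5218, -0.0005, 0.225]
tcp_rot: [-0.001, 1.0, -0.016, -0.003]
wrist_force: [1.2, -0.2, 0.1]
grip_width: 0.0003
t 1.6 p [ 5.218e+02 -5.000e-01  2.250e+02] x [ 1.    -0.031 -0.006] z [-0.005  0.003 -1.   ] yawx -1.8
q [-0.66  0.16  0.64  1.93 -0.11  1.09  0.  ] F [ 1.2 -0.2  0.1] T [-0.05  0.01  0.01] w 0.3
```

```bash
python3 -m creep '[{"dp":[0.005,-0.02,0],"twist":[0,0,-9],"fingers":1},{"dp":[0.005,-0.02,0],"twist":[0,0,-9],"fingers":1},{"dp":[0.005,-0.02,0],"twist":[0,0,-9],"fingers":1},{"dp":[0.005,-0.02,0],"twist":[0,0,-9],"fingers":1},{"dp":[0.005,-0.02,0],"twist":[0,0,-9],"fingers":1},{"dp":[0.005,-0.02,0],"twist":[0,0,-9],"fingers":1},{"dp":[0.005,-0.02,0],"twist":[0,0,-9],"fingers":1},{"dp":[0.005,-0.02,0],"twist":[0,0,-9],"fingers":1},{"dp":[0.005,-0.02,0],"twist":[0,0,-9],"fingers":1},{"dp":[0.0,-0.02,0],"twist":[0,0,-8],"fingers":1}]' 60
python3 st.py
python3 -m creep '[{"dp":[0,0,0],"twist":[0,9,0],"fingers":1},{"dp":[0,0,0],"twist":[0,9,0],"fingers":1},{"dp":[0,0,0],"twist":[0,9,0],"fingers":1},{"dp":[0,0,0],"twist":[0,9,0],"fingers":1},{"dp":[0,0,0],"twist":[0,4,0],"fingers":1}]' 
python3 st.py
```

```text
time_s: 2.85
tool_pos: [0.5638, -0.2101, 0.2203]
tcp_rot: [0.003, -0.681, 0.732, 0.006]
wrist_force: [0.8, -1.0, -0.6]
grip_width: -0.0002
t 2.85 p [ 563.8 -210.1  220.3] x [-0.073 -0.997 -0.012] z [-0.004  0.012 -1.   ] yawx -94.2
q [-0.46  0.44  0.96  1.76 -0.4   1.16 -1.01] F [ 0.8 -1.  -0.6] T [-0.05 -0.01  0.01] w -0.2
time_s: 3.48
tool_pos: [0.5606, -0.2121, 0.2185]
tcp_rot: [-0.257, -0.632, 0.688, 0.246]
wrist_force: [1.1, 0.7, 0.2]
grip_width: 0.0
t 3.48 p [ 560.6 -212.1  218.5] x [-0.068 -0.997  0.042] z [-0.665  0.014 -0.747] yawx -93.9
q [-0.24  0.92  0.86  1.25 -0.29  1.88 -1.05] F [1.1 0.7 0.2] T [-0.06 -0.63 -0.03] w 0.0
```

```bash
python3 -m creep '[{"dp":[-0.01,-0.02,0],"twist":[0,-9,4],"fingers":1},{"dp":[-0.02,-0.03,0],"twist":[0,-9,4],"fingers":1},{"dp":[-0.02,-0.03,-0.02],"twist":[0,-9,4],"fingers":1},{"dp":[-0.02,-0.03,-0.03],"twist":[0,-9,4],"fingers":1},{"dp":[-0.01,-0.02,-0.03],"twist":[0,-6,4],"fingers":1},{"dp":[-0.01,-0.02,-0.03],"twist":[0,0,4],"fingers":1}]' 
python3 st.py
```

```text
time_s: 4.22
tool_pos: [0.4714, -0.3615, 0.0942]
tcp_rot: [0.032, 0.813, -0.579, 0.052]
wrist_force: [1.6, -0.4, 1.2]
grip_width: -0.0001
t 4.22 p [ 471.4 -361.5   94.2] x [ 0.324 -0.938  0.121] z [ 0.047 -0.112 -0.993] yawx -70.9
q [-0.09  0.49  0.78  1.95 -0.4   0.76 -0.35] F [ 1.6 -0.4  1.2] T [0.09 0.04 0.02] w -0.1
```

```bash
python3 -m creep '[{"dp":[-0.001,-0.003,-0.008],"twist":[6.4,2.7,0],"fingers":1},{"dp":[0,0,-0.006],"twist":[0,0,0],"fingers":1},{"dp":[0,0,-0.005],"twist":[0,0,0],"fingers":1},{"dp":[0,0,-0.004],"twist":[0,0,0],"fingers":1}]' 
python3 st.py
python3 - <<'E'
from h import *
snap('scene','b1',(200,80,340,190),5);snap('top','b1t',(380,200,460,280),6)
E
```

```text
time_s: 4.72
tool_pos: [0.4647, -0.3631, 0.0673]
tcp_rot: [0.0, 0.814, -0.582, -0.004]
wrist_force: [-2.3, -1.3, 3.5]
grip_width: -0.0
t 4.72 p [ 464.7 -363.1   67.3] x [ 0.324 -0.946 -0.007] z [-0.007  0.005 -1.   ] yawx -71.1
q [ 0.03  0.57  0.7   1.88 -0.48  0.87 -0.26] F [-2.3 -1.3  3.5] T [-0.32  0.41 -0.01] w -0.0
```

View pics/b1.png

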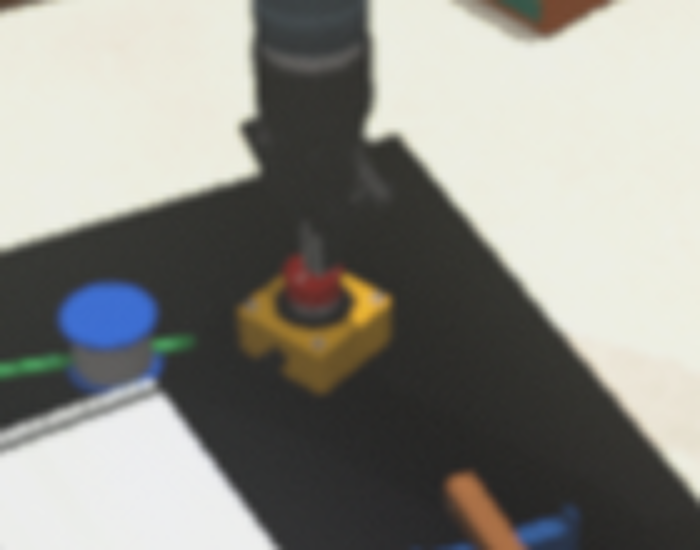

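```bash
python3 -m creep '[{"dp":[0.001,0,-0.004],"twist":[0,0,0],"fingers":1},{"dp":[0,0,-0.004],"twist":[0,0,0],"fingers":1},{"dp":[0,0,-0.004],"twist":[0,0,0],"fingers":1}]' 
python3 st.py
```

```text
time_s: 5.2
tool_pos: [0.4657, -0.3627, 0.0657]
tcp_rot: [-0.003, 0.814, -0.581, -0.007]
wrist_force: [-6.7, 5.6, 23.7]
grip_width: -0.0001
t 5.2 p [ 465.7 -362.7   65.7] x [ 0.325 -0.946 -0.015] z [-0.007  0.013 -1.   ] yawx -71.0
q [ 0.04  0.58  0.7   1.88 -0.48  0.88 -0.26] F [-6.7  5.6 23.7] T [1.25 1.79 0.03] w -0.1
```

```bash
python3 -m creep '[{"dp":[0,0,0.02],"twist":[0,0,0],"fingers":1},{"dp":[0,0,0.04],"twist":[0,0,0],"fingers":1},{"dp":[0,0.03,0.01],"twist":[0,0,8],"fingers":0.2},{"dp":[0,0.04,0],"twist":[0,0,9],"fingers":0},{"dp":[0,0.04,0],"twist":[0,0,9],"fingers":0},{"dp":[0,0.04,0],"twist":[0,0,9],"fingers":0},{"dp":[0,0.04,0],"twist":[0,0,9],"fingers":0},{"dp":[0,0.04,0],"twist":[0,0,9],"fingers":0},{"dp":[0,0.04,0],"twist":[0,0,9],"fingers":0},{"dp":[0,0.04,0],"twist":[5,0,9],"fingers":0},{"dp":[0,0.02,0],"twist":[5,0,0],"fingers":0}]' 
python3 st.py
python3 - <<'E'
from h import *
snap('scene','b2',(200,80,380,220),4);snap('top','b2t',(155,140,355,280),4)
E
```

```text
time_s: 6.58
tool_pos: [0.471, -0.011, 0.1415]
tcp_rot: [-0.094, 0.995, 0.03, -0.002]
wrist_force: [-0.0, 0.0, -1.1]
grip_width: 0.0853
t 6.58 p [471.  -11.  141.5] x [0.998 0.06  0.002] z [-0.009  0.187 -0.982] yawx 3.4
q [-0.33  0.19  0.43  2.1  -0.33  0.93  0.36] F [-0.   0.  -1.1] T [-0.22  0.01  0.02] w 85.3
```

View pics/b2.png

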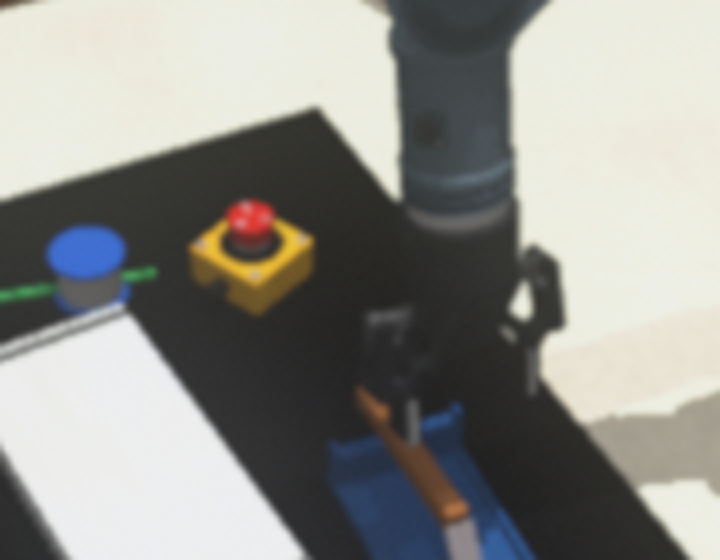

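View pics/b2t.png

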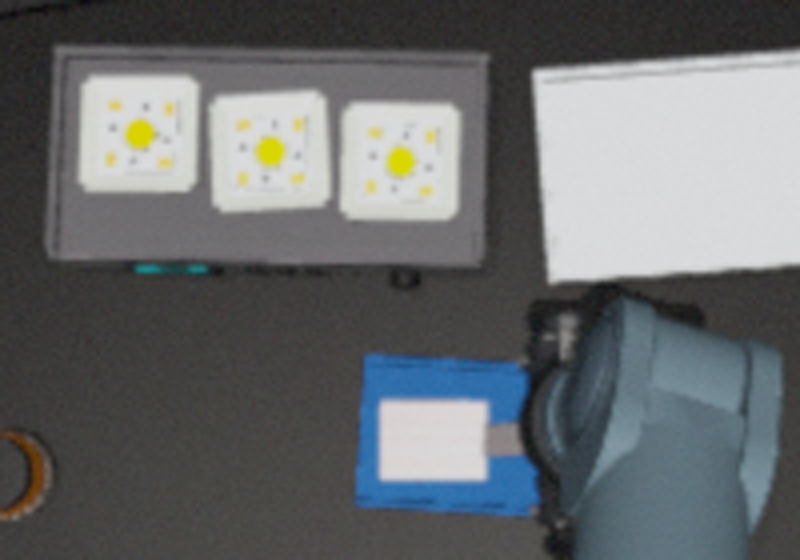

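```bash
python3 -m creep '[{"dp":[0.002,-0.022,-0.03],"twist":[0,0,-4.4],"fingers":0},{"dp":[0,0,-0.03],"twist":[0,0,0],"fingers":0},{"dp":[0,0,-0.03],"twist":[0,0,0],"fingers":0},{"dp":[0,0,-0.015],"twist":[0,0,0],"fingers":0},{"dp":[0,0,-0.004],"twist":[0,0,0],"fingers":0}]' 
python3 st.py
python3 - <<'E'
from h import *
snap('scene','g1',(200,130,360,260),5)
E
```

```text
time_s: 7.3
tool_pos: [0.4756, -0.0382, 0.0311]
tcp_rot: [-0.089, 0.996, -0.012, 0.005]
wrist_force: [0.6, -0.5, -0.7]
grip_width: 0.0854
t 7.3 p [475.6 -38.2  31.1] x [ 1.    -0.025  0.007] z [ 0.012  0.176 -0.984] yawx -1.4
q [-0.23  0.4   0.39  2.15 -0.52  0.7   0.52] F [ 0.6 -0.5 -0.7] T [-0.19  0.    0.03] w 85.4
```

View pics/g1.png

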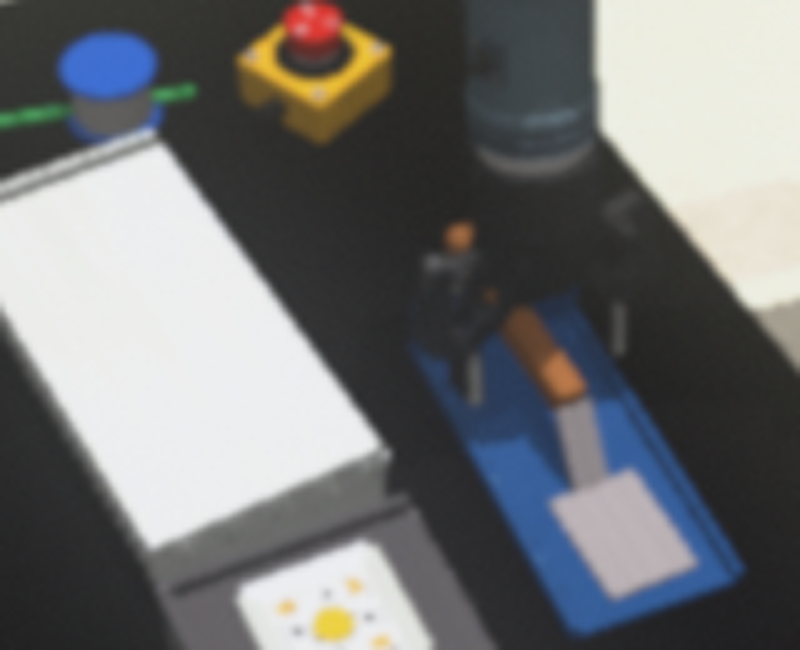

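```bash
python3 -m creep '[{"dp":[-0.0025,0.001,0],"twist":[0,0,0],"fingers":0.5},{"dp":[0,0,0],"twist":[0,0,0],"fingers":1},{"dp":[0,0,0],"twist":[0,0,0],"fingers":1},{"dp":[0,0,0],"twist":[0,0,0],"fingers":1},{"dp":[0,0,0],"twist":[0,0,0],"fingers":1},{"dp":[0,0,0],"twist":[0,0,0],"fingers":1},{"dp":[0,0,0],"twist":[0,0,0],"fingers":1},{"dp":[0,0,0],"twist":[0,0,0],"fingers":1}]' 110
python3 st.py
```

```text
time_s: 8.35
tool_pos: [0.4755, -0.0373, 0.0341]
tcp_rot: [-0.089, 0.996, -0.012, 0.008]
wrist_force: [-1.5, 0.0, -0.4]
grip_width: 0.0179
t 8.35 p [475.5 -37.3  34.1] x [ 1.    -0.025  0.013] z [ 0.017  0.176 -0.984] yawx -1.4
q [-0.24  0.39  0.4   2.15 -0.52  0.7   0.52] F [-1.5  0.  -0.4] T [-0.19  0.06 -0.02] w 17.9
```

```bash
cat > sp.py <<'E'
from h import *
from scipy.spatial.transform import Rotation as R
def tool():
    s=manip.read_state();w=s['tcp_rot'];M=np.eye(4);M[:3,:3]=R.from_quat([w[1],w[2],w[3],w[0]]).as_matrix();M[:3,3]=s['tool_pos'];return M,s
def spat():
    M,s=tool();return M@np.load('ts.npy'),s
def show():
    S,s=spat();x=S[:3,0];y=S[:3,1]
    print('t',round(s['time_s'],2),'spat',np.round(S[:3,3]*1000,1),'front',np.round((S@[.038,0,0,1])[:3]*1000,1),'yaw %.1f nosedown %.1f roll %.1f'%(np.degrees(np.arctan2(x[1],x[0])),np.degrees(np.arcsin(-x[2])),np.degrees(np.arcsin(y[2]))),'F',np.round(s['wrist_force'],1),'T',np.round(s['wrist_torque'],2),'w',round(s['grip_width']*1000,1),'q3,6,7',np.round(s['q'][[2,5,6]],2))
if __name__=='__main__': show()
E
python3 - <<'E'
from sp import *
M,s=tool(); a=np.radians(88.6)
S=np.eye(4);S[:3,0]=[np.cos(a),np.sin(a),0];S[:3,1]=[-np.sin(a),np.cos(a),0];S[:3,3]=[.4776,.058,.005]
np.save('ts.npy',np.linalg.inv(M)@S);np.save('tool_at_grip.npy',M);show()
E
python3 -m creep '[{"dp":[0,0,0.01],"twist":[0,0,0],"fingers":1},{"dp":[0,0,0.02],"twist":[0,0,0],"fingers":1},{"dp":[0,0,0.03],"twist":[0,0,0],"fingers":1},{"dp":[0,0,0.04],"twist":[0,0,0],"fingers":1},{"dp":[0,0,0.04],"twist":[0,0,0],"fingers":1},{"dp":[0,0,0],"twist":[0,0,0],"fingers":1}]'
python3 sp.py
python3 - <<'E'
from h import *
snap('scene','l1',(200,80,360,280),4);snap('top','l1t',(225,180,365,285),5)
E
```

```text
t 8.35 spat [477.6  58.    5. ] front [478.5  96.    5. ] yaw 88.6 nosedown -0.0 roll 0.0 F [-1.5  0.  -0.4] T [-0.19  0.06 -0.02] w 17.9 q3,6,7 [0.4  0.7  0.52]
time_s: 9.1
tool_pos: [0.4735, -0.0377, 0.1797]
tcp_rot: [-0.088, 0.996, -0.012, 0.007]
wrist_force: [-0.2, -0.5, -1.8]
grip_width: 0.018
t 9.1 spat [475.7  57.6 150.6] front [476.6  95.6 150.5] yaw 88.6 nosedown 0.0 roll 0.1 F [-0.2 -0.5 -1.8] T [-0.28 -0.05 -0.03] w 18.0 q3,6,7 [0.49 0.99 0.28]
```

View pics/l1.png

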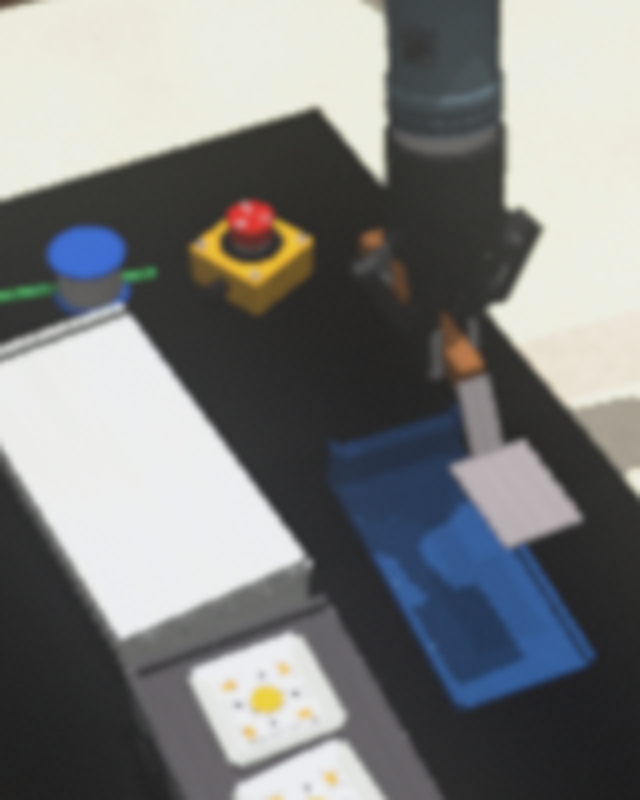

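View pics/l1t.png

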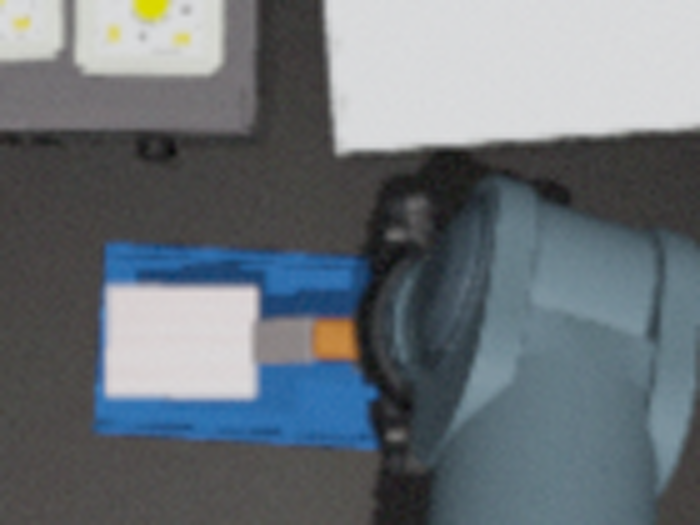

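```bash
python3 - <<'E'
from h import *
from sp import spat
T=lambda x,y:('l1t',)+fl(x,y,(225,180),5)
S=lambda x,y:('l1',)+fl(x,y,(200,80),4)
P={}
for n,a,b,l in [('FL',T(105,284),S(512,548),(.038,.028,.0016,1)),('FR',T(103,399),S(582,519),(.038,-.028,.0016,1)),('RL',T(259,286),S(449,466),(-.038,.028,.0016,1)),('RR',T(259,400),S(525,440),(-.038,-.028,.0016,1))]:
    p,e=tri(a,b);P[n]=p*1000;print(n,np.round(p*1000,1),round(e*1000,1),'pred',np.round((spat()[0]@np.array(l))[:3]*1000,1))
E
```

```text
FL [503.5  96.7 154.5] 0.0 pred [445.4  96.8 148.9]
FR [447.4  96.4 152.3] 5.9 pred [501.3  95.4 148.4]
RL [502.6  17.3 152.2] 2.7 pred [443.5  20.8 149. ]
RR [444.6  18.1 150.5] 2.5 pred [499.5  19.4 148.4]
```

```bash
python3 sp.py
```

```text
t 9.2 spat [472.4  58.1 147.1] front [473.3  96.1 147. ] yaw 88.6 nosedown 0.1 roll 0.5 F [-0.4 -0.8 -1.3] T [-0.23  0.08  0.03] w 18.3 q3,6,7 [0.49 0.99 0.28]
```

```bash
cat > go.py <<'E'
import sys
from sp import *
def tgt(x,y,z,yaw,nd,roll=0):
    S=np.eye(4);S[:3,:3]=R.from_euler('ZYX',[yaw,nd,roll],degrees=True).as_matrix();S[:3,3]=np.array([x,y,z])/1000;return S
if __name__=='__main__':
    show()
    # args x y z yaw nosedown ; 'f' prefix => position is of front edge bottom
    a=sys.argv[1:];fr=a[0]=='f'
    if fr:a=a[1:]
    v=list(map(float,a));S=tgt(*v)
    if fr:S[:3,3]-=S[:3,0]*.038
    M,s=tool();Mt=S@np.linalg.inv(np.load('ts.npy'))
    rv=np.degrees(R.from_matrix(Mt[:3,:3]@M[:3,:3].T).as_rotvec())
    print('dp mm',np.round((Mt[:3,3]-M[:3,3])*1000,1),'twist',np.round(rv,1),'tcp target',np.round(Mt[:3,3]*1000))
E
python3 go.py 540 79.6 110 -1.8 3
```

```text
t 9.2 spat [472.4  58.1 147.1] front [473.3  96.1 147. ] yaw 88.6 nosedown 0.1 roll 0.5 F [-0.4 -0.8 -1.3] T [-0.23  0.08  0.03] w 18.3 q3,6,7 [0.49 0.99 0.28]
dp mm [-24.2 119.6 -32.2] twist [ -2.7   2.  -90.3] tcp target [446.  82. 144.]
```

```bash
python3 -m creep '[{"dp":[-0.002,0.011,0],"twist":[0,0,-8.2],"fingers":1},{"dp":[-0.002,0.011,0],"twist":[0,0,-8.2],"fingers":1},{"dp":[-0.002,0.011,0],"twist":[0,0,-8.2],"fingers":1},{"dp":[-0.002,0.011,0],"twist":[0,0,-8.2],"fingers":1},{"dp":[-0.002,0.011,0],"twist":[0,0,-8.2],"fingers":1},{"dp":[-0.002,0.011,0],"twist":[0,0,-8.2],"fingers":1},{"dp":[-0.002,0.011,0],"twist":[0,0,-8.2],"fingers":1},{"dp":[-0.002,0.011,0],"twist":[0,0,-8.2],"fingers":1},{"dp":[-0.002,0.011,0],"twist":[0,0,-8.2],"fingers":1},{"dp":[-0.002,0.011,0],"twist":[0,0,-8.2],"fingers":1},{"dp":[-0.002,0.011,0],"twist":[0,0,-8.2],"fingers":1}]' 120
python3 go.py 540 79.6 110 -1.8 3
```

```text
time_s: 10.58
tool_pos: [0.4256, 0.0826, 0.1533]
tcp_rot: [0.05, -0.674, 0.736, -0.045]
wrist_force: [-0.4, -0.7, -1.5]
grip_width: 0.0179
t 10.57 spat [519.4  75.5 120.2] front [557.2  72.3 118.5] yaw -4.9 nosedown 2.5 roll 1.5 F [-0.4 -0.7 -1.5] T [0.   0.2  0.01] w 17.9 q3,6,7 [ 0.28  0.77 -2.02]
dp mm [20.7 -0.2 -9.3] twist [-1.5  0.6  3.1] tcp target [446.  82. 144.]
```

```bash
python3 -m creep '[{"dp":[0.02,0,-0.009],"twist":[-1.5,0.6,3.1],"fingers":1},{"dp":[0,0,0],"twist":[0,0,0],"fingers":1},{"dp":[0,0,0],"twist":[0,0,0],"fingers":1}]' >/dev/null
python3 go.py f 605 78.4 68 -1.8 4
python3 - <<'E'
from h import *
snap('scene','m1',(200,120,360,280),5);snap('top','m1t',(155,140,315,260),5)
E
```

```text
t 10.95 spat [532.9  79.6 103.6] front [570.8  78.4 101.1] yaw -1.7 nosedown 3.7 roll -0.3 F [-0.9  0.2 -2.3] T [ 0.04  0.16 -0.03] w 18.2 q3,6,7 [ 0.29  0.76 -1.95]
dp mm [ 34.3  -0.  -32.5] twist [ 0.4  0.3 -0.1] tcp target [474.  82. 106.]
```

View pics/m1.png

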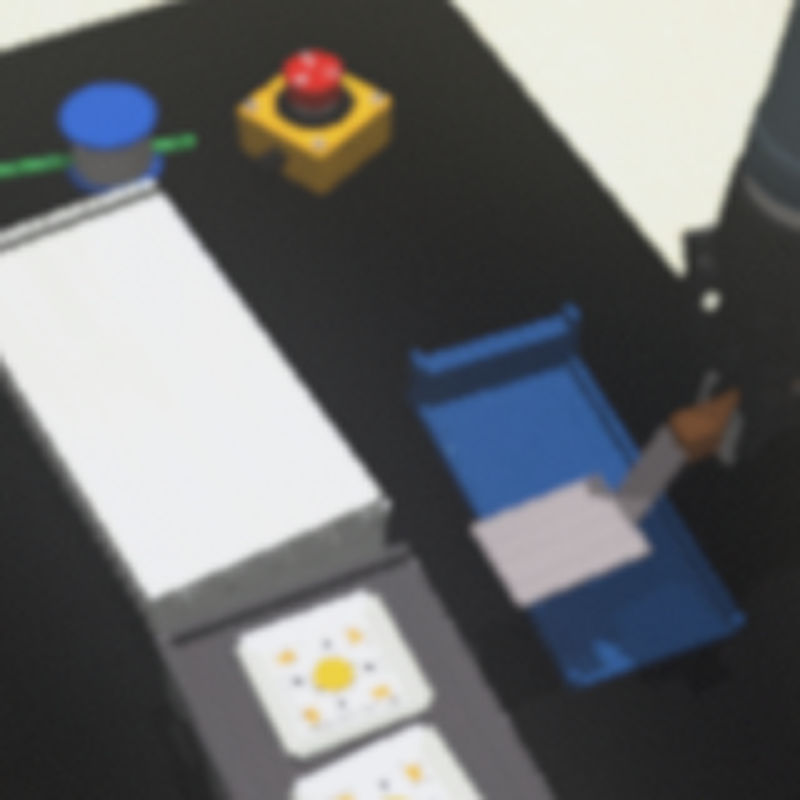

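View pics/m1t.png

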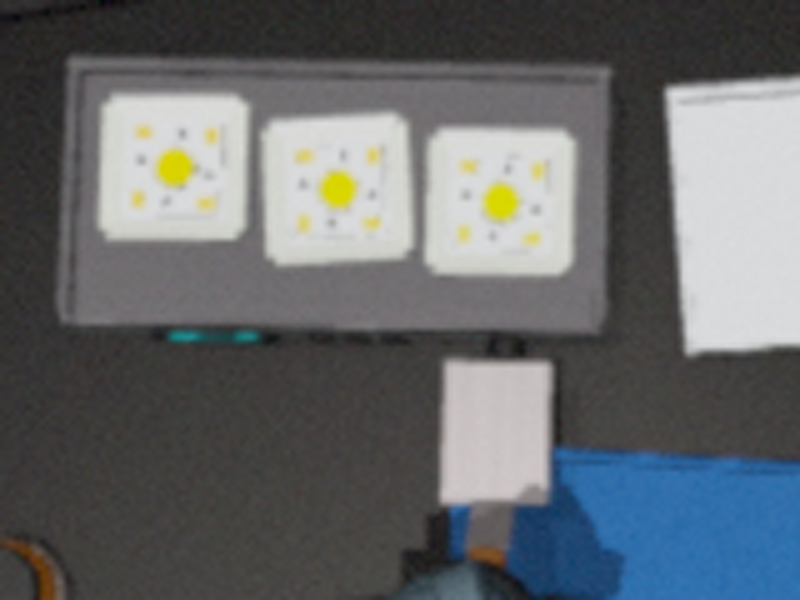

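```bash
python3 - <<'E'
from h import *
T=lambda x,y:('m1t',)+fl(x,y,(155,140),5)
S=lambda x,y:('m1',)+fl(x,y,(200,120),5)
for n,a,b in [('FL',T(443,360),S(525,605)),('FR',T(552,361),S(472,527)),('RL',T(440,503),S(650,548)),('RR',T(550,504),S(595,476))]:
    p,e=tri(a,b);print(n,np.round(p*1000,1),round(e*1000,1))
E
python3 sp.py
```

```text
FL [572.8 106.4 106.5] 0.5
FR [572.   48.1 103.8] 0.2
RL [497.5 107.1 110.8] 2.7
RR [496.5  49.1 106. ] 2.8
t 11.05 spat [533.6  79.7 104.4] front [571.5  78.6 102. ] yaw -1.7 nosedown 3.6 roll -0.3 F [-0.4  0.1 -1.7] T [0.01 0.2  0.05] w 18.0 q3,6,7 [ 0.29  0.76 -1.95]
```

```bash
python3 -m creep '[{"dp":[0.012,0,-0.012],"twist":[0,0,0],"fingers":1},{"dp":[0.012,0,-0.012],"twist":[0,0,0],"fingers":1},{"dp":[0.009,0,-0.008],"twist":[0.3,0.3,0],"fingers":1},{"dp":[0,0,-0.005],"twist":[0,0,0],"fingers":1},{"dp":[0,0,-0.003],"twist":[0,0,0],"fingers":1},{"dp":[0,0,-0.002],"twist":[0,0,0],"fingers":1}]' >/dev/null
python3 go.py f 605 78.4 60 -1.8 4
```

```text
t 11.8 spat [565.7  78.9  61.7] front [603.6  77.7  59.1] yaw -1.8 nosedown 3.9 roll 0.1 F [-2.   0.2  3.4] T [ 0.02  0.02 -0.03] w 18.0 q3,6,7 [ 0.3   0.66 -1.86]
dp mm [1.4 0.7 1.1] twist [-0.1  0.1  0.1] tcp target [474.  82.  98.]
```

```bash
python3 -m creep '[{"dp":[0.008,-0.0003,-0.0005],"twist":[0,0,0],"fingers":1},{"dp":[0.008,-0.0003,-0.0005],"twist":[0,0,0],"fingers":1},{"dp":[0.008,-0.0003,-0.0005],"twist":[0,0,0],"fingers":1},{"dp":[0.008,-0.0003,-0.0005],"twist":[0,0,0],"fingers":1},{"dp":[0.008,-0.0003,-0.0005],"twist":[0,0,0],"fingers":1},{"dp":[0.008,-0.0003,-0.0005],"twist":[0,0,0],"fingers":1}]' >/dev/null
python3 go.py f 665 76.4 60 -1.8 4
python3 - <<'E'
from h import *
snap('scene','m2',(200,170,360,290),5);snap('top','m2t',(155,140,315,260),5)
E
```

```text
t 12.55 spat [618.6  78.4  61. ] front [656.5  77.2  58.5] yaw -1.8 nosedown 3.7 roll 0.3 F [-3.3  0.3  4.8] T [-0.01  0.09  0.  ] w 18.1 q3,6,7 [ 0.3   0.68 -1.79]
dp mm [ 8.7 -0.6  2.1] twist [-0.3  0.3 -0. ] tcp target [534.  80.  98.]
```

View pics/m2.png

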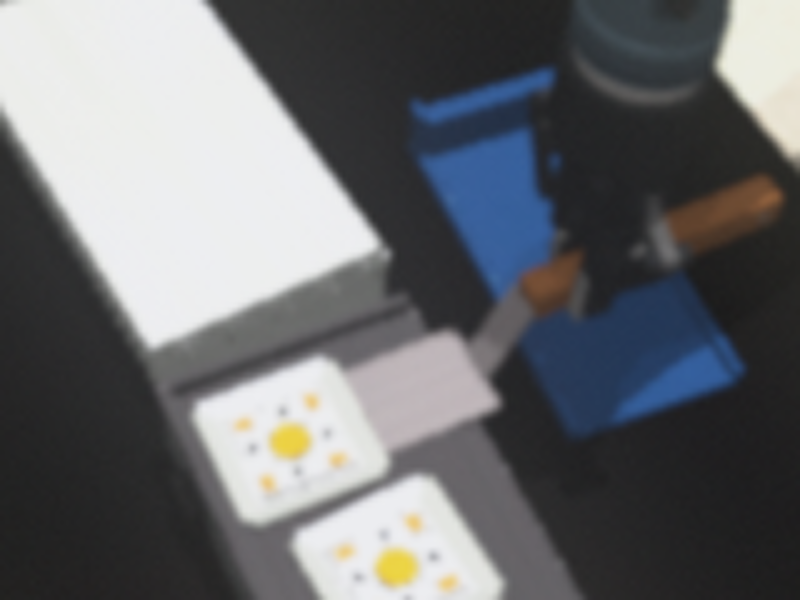

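View pics/m2t.png

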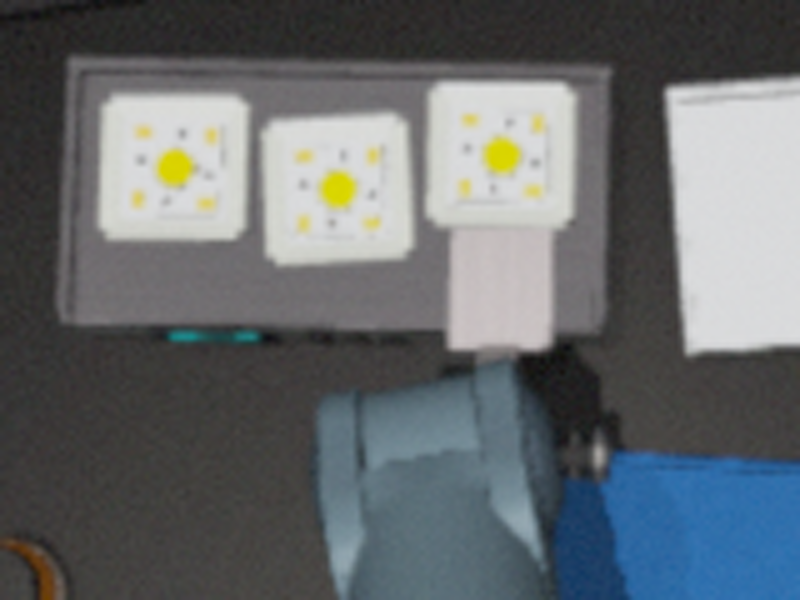

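```bash
python3 -m creep '[{"dp":[0.006,-0.0003,-0.0005],"twist":[0,0,0],"fingers":1},{"dp":[0.006,-0.0003,-0.0005],"twist":[0,0,0],"fingers":1},{"dp":[0.006,-0.0003,-0.0005],"twist":[0,0,0],"fingers":1}]' >/dev/null
python3 sp.py
python3 - <<'E'
from h import *
snap('scene','m3',(200,170,360,290),5)
E
```

```text
t 13.03 spat [638.2  77.8  60.4] front [676.1  76.6  58. ] yaw -1.8 nosedown 3.6 roll 0.3 F [-4.3  0.6  7.4] T [ 0.01 -0.   -0.03] w 18.1 q3,6,7 [ 0.29  0.69 -1.77]
```

View pics/m3.png

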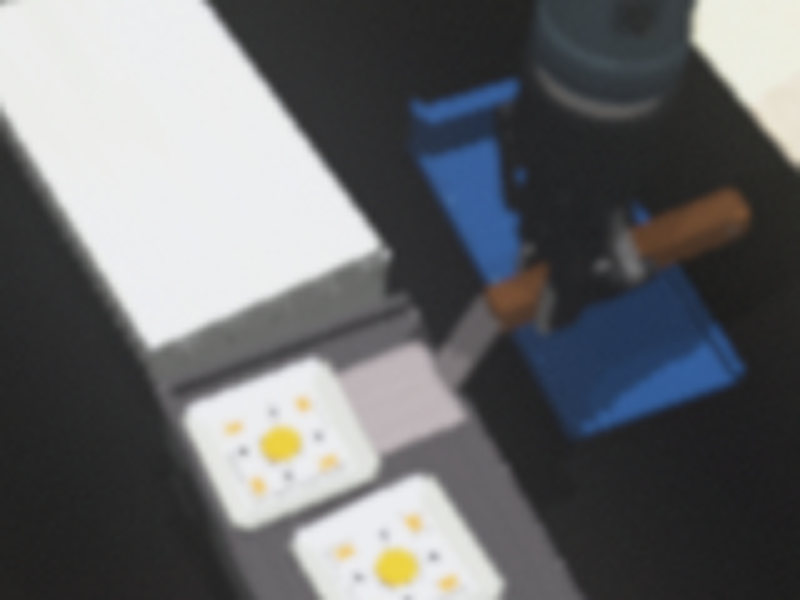

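```bash
python3 -m creep '[{"dp":[0.008,-0.0003,0],"twist":[0,0,0],"fingers":1},{"dp":[0.008,-0.0003,0],"twist":[0,0,0],"fingers":1},{"dp":[0.008,-0.0003,-0.0003],"twist":[0,0,0],"fingers":1},{"dp":[0.008,-0.0003,0],"twist":[0,0,0],"fingers":1}]' >/dev/null
python3 sp.py
python3 -m creep '[{"dp":[0.006,-0.0002,0],"twist":[0,0,0],"fingers":1},{"dp":[0.006,-0.0002,0],"twist":[0,0,0],"fingers":1}]' >/dev/null
python3 sp.py
python3 - <<'E'
from h import *
snap('scene','m4',(200,170,360,290),5);snap('top','m4t',(155,140,315,260),5)
E
```

```text
t 13.57 spat [671.5  76.9  60.6] front [709.4  75.8  58.1] yaw -1.7 nosedown 3.7 roll 0.4 F [-4.9 -0.2  6.6] T [ 0.02  0.22 -0.02] w 18.3 q3,6,7 [ 0.29  0.71 -1.73]
t 13.82 spat [683.6  76.6  60.6] front [721.5  75.4  58.1] yaw -1.7 nosedown 3.8 roll 0.4 F [-5.4  0.1  6. ] T [-0.03  0.23  0.02] w 18.3 q3,6,7 [ 0.29  0.73 -1.72]
```

View pics/m4.png

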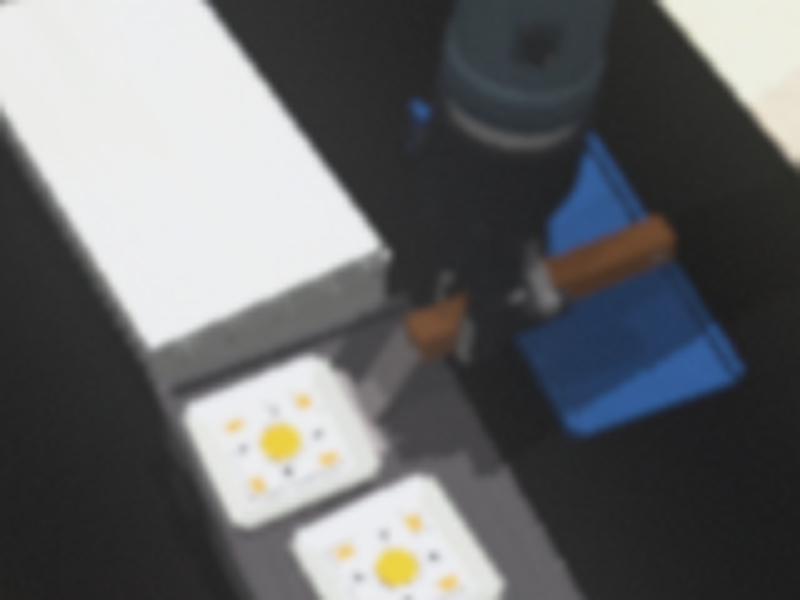

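View pics/m4t.png

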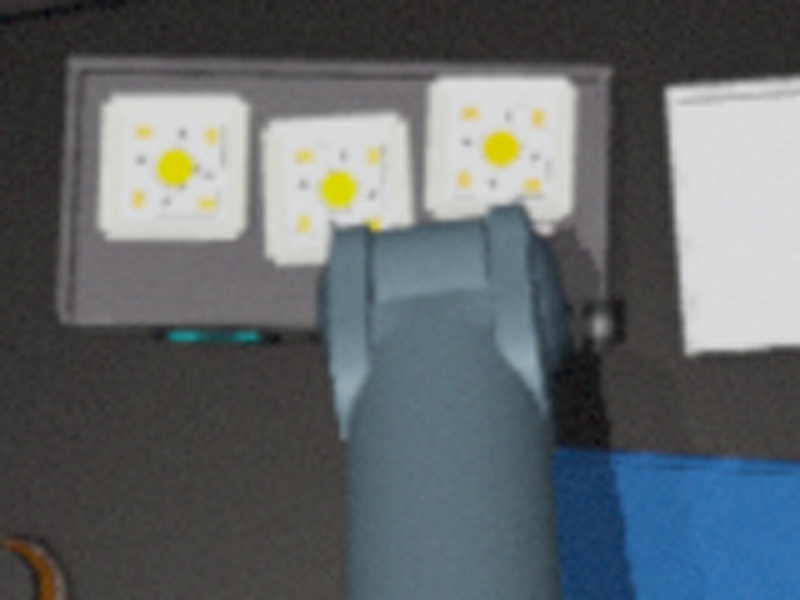

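```bash
python3 -m creep '[{"dp":[0.004,-0.0001,0],"twist":[0,0,0],"fingers":1},{"dp":[0,0,0.0005],"twist":[0,-2,0],"fingers":1},{"dp":[-0.001,0,0.002],"twist":[0,-2,0],"fingers":1},{"dp":[-0.001,0,0.003],"twist":[0,-2,0],"fingers":1},{"dp":[0,0,0.006],"twist":[0,0,0],"fingers":1},{"dp":[0,0,0.01],"twist":[0,0,0],"fingers":1},{"dp":[0,0,0.01],"twist":[0,0,0],"fingers":1},{"dp":[0,0,0.006],"twist":[0,0,0],"fingers":1},{"dp":[0,0,0.0],"twist":[0,0,0],"fingers":1}]' >/dev/null
python3 sp.py
python3 - <<'E'
from h import *
snap('scene','m5',(200,170,360,290),5);snap('top','m5t',(155,120,315,240),5)
E
```

```text
t 15.05 spat [685.7  73.7 102.9] front [723.6  72.5 104. ] yaw -1.8 nosedown -1.7 roll 0.2 F [ 0.2  0.2 -2.8] T [ 0.01  0.42 -0.05] w 18.2 q3,6,7 [ 0.32  0.67 -1.78]
```

View pics/m5.png

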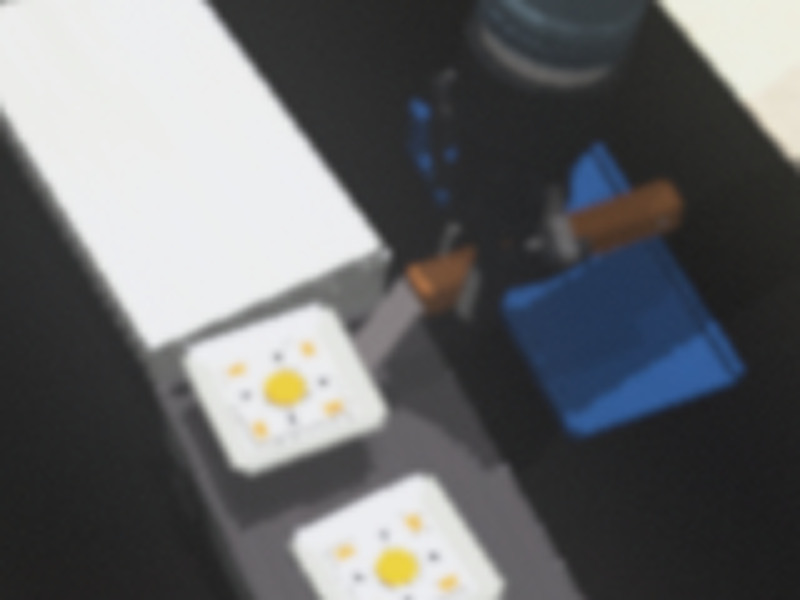

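View pics/m5t.png

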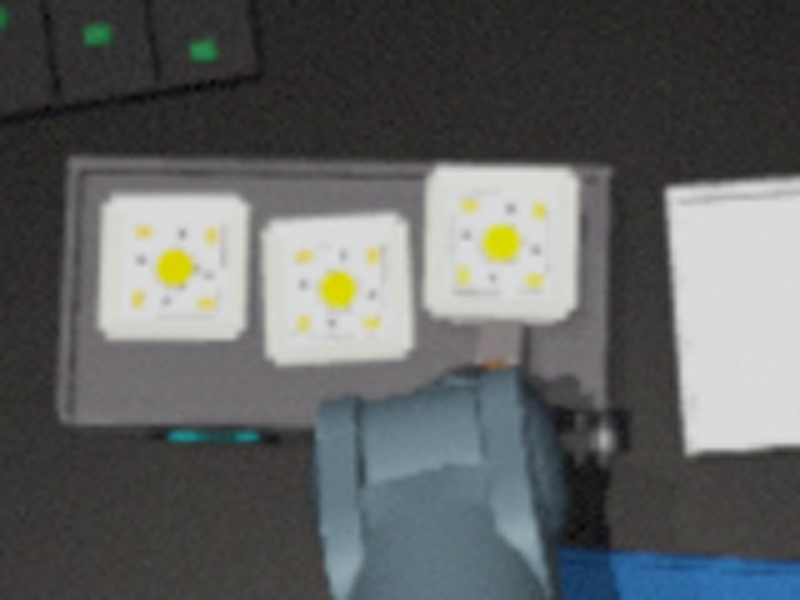

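```bash
python3 - <<'E'
from sp import *
T=lambda x,y:('m5t',)+fl(x,y,(155,120),5)
S=lambda x,y:('m5',)+fl(x,y,(200,170),5)
p,e=tri(T(502,243),S(286,387));print(p*1000,e*1000, atz(*T(502,243),.108)*1000, np.linalg.inv(spat()[0])@np.r_[p,1])
E
python3 go.py f 708 -262.6 95 3.4 -2
```

```text
[690.13908148  73.26378745 110.451688  ] 1.2450703181704292 [690.12083756  73.72596142 108.        ] [ 5.36771259e-03 -2.10062212e-04  8.35982183e-03  1.00000000e+00]
t 15.15 spat [685.   73.7 101.9] front [723.   72.5 103. ] yaw -1.8 nosedown -1.6 roll 0.2 F [-0.6 -1.1 -2.3] T [-0.02  0.45 -0.04] w 17.9 q3,6,7 [ 0.32  0.67 -1.78]
dp mm [ -15.  -347.1   -9. ] twist [-0.2 -0.4  5.2] tcp target [ 574. -271.  119.]
```

```bash
python3 -m creep '[{"dp":[-0.0005,-0.007,0.001],"twist":[0,0,0.3],"fingers":1},{"dp":[-0.001,-0.013,0.001],"twist":[0,0,0.3],"fingers":1},{"dp":[-0.001,-0.018,0],"twist":[0,0,0.3],"fingers":1},{"dp":[-0.001,-0.02,0],"twist":[0,0,0.3],"fingers":1},{"dp":[-0.001,-0.02,0],"twist":[0,0,0.3],"fingers":1},{"dp":[-0.001,-0.02,0],"twist":[0,0,0.3],"fingers":1},{"dp":[-0.001,-0.02,0],"twist":[0,0,0.3],"fingers":1},{"dp":[-0.001,-0.02,0],"twist":[0,0,0.3],"fingers":1},{"dp":[-0.001,-0.02,0],"twist":[0,0,0.3],"fingers":1},{"dp":[-0.001,-0.02,0],"twist":[0,0,0.3],"fingers":1},{"dp":[-0.001,-0.02,0],"twist":[0,0,0.3],"fingers":1},{"dp":[-0.001,-0.02,0],"twist":[0,0,0.3],"fingers":1}]' >/dev/null
python3 go.py f 708 -262.6 95 3.4 -2
```

```text
t 16.65 spat [ 665.8 -158.6  100.6] front [ 703.8 -157.5  101.4] yaw 1.6 nosedown -1.2 roll -0.1 F [ 0.2  0.5 -2.4] T [ 0.    0.38 -0.03] w 17.9 q3,6,7 [ 0.35  0.68 -1.14]
dp mm [   4.  -109.4   -8.4] twist [ 0.1 -0.8  1.8] tcp target [ 574. -271.  119.]
```

```bash
python3 -m creep '[{"dp":[0.001,-0.02,-0.001],"twist":[0,-0.1,0.3],"fingers":1},{"dp":[0.001,-0.02,-0.001],"twist":[0,-0.1,0.3],"fingers":1},{"dp":[0.001,-0.018,-0.001],"twist":[0,-0.1,0.3],"fingers":1},{"dp":[0.001,-0.015,-0.001],"twist":[0,-0.1,0.3],"fingers":1},{"dp":[0,-0.01,-0.001],"twist":[0,0,0.3],"fingers":1},{"dp":[0,-0.006,-0.002],"twist":[0,0,0.2],"fingers":1},{"dp":[0,-0.002,-0.002],"twist":[0,0,0],"fingers":1},{"dp":[0,0,0],"twist":[0,0,0],"fingers":1}]' >/dev/null
python3 go.py f 708 -262.6 60 3.4 0
python3 - <<'E'
from h import *
snap('scene','n1',(160,100,320,240),5);snap('top','n1t',(270,130,430,250),5)
E
```

```text
t 17.65 spat [ 663.1 -260.6   89.9] front [ 701.  -258.8   90.8] yaw 2.8 nosedown -1.3 roll -0.3 F [-0.2 -0.5 -3.5] T [0.   0.42 0.01] w 17.7 q3,6,7 [ 0.34  0.7  -0.87]
dp mm [  7.7  -5.3 -27.8] twist [0.2 1.3 0.6] tcp target [ 575. -271.   89.]
```

View pics/n1.png

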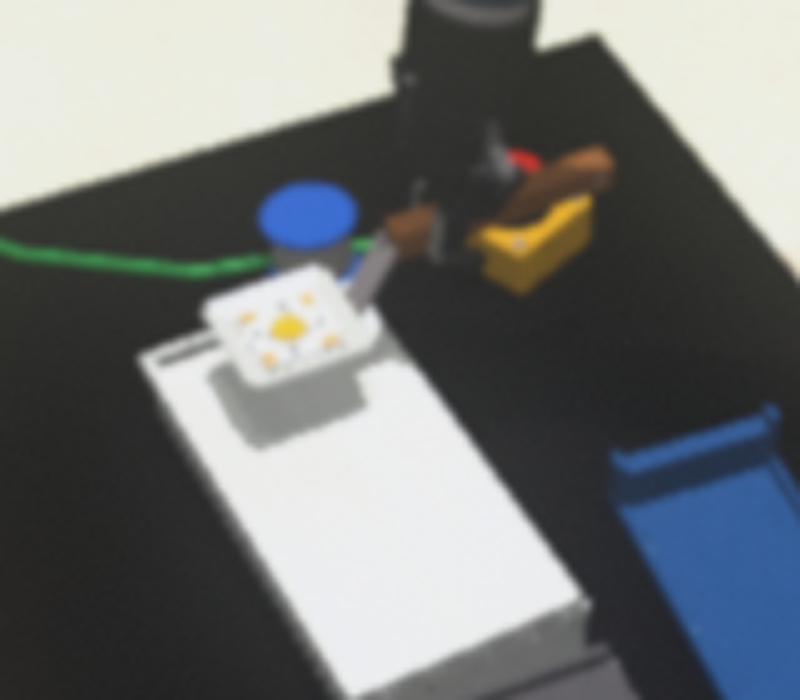

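View pics/n1t.png

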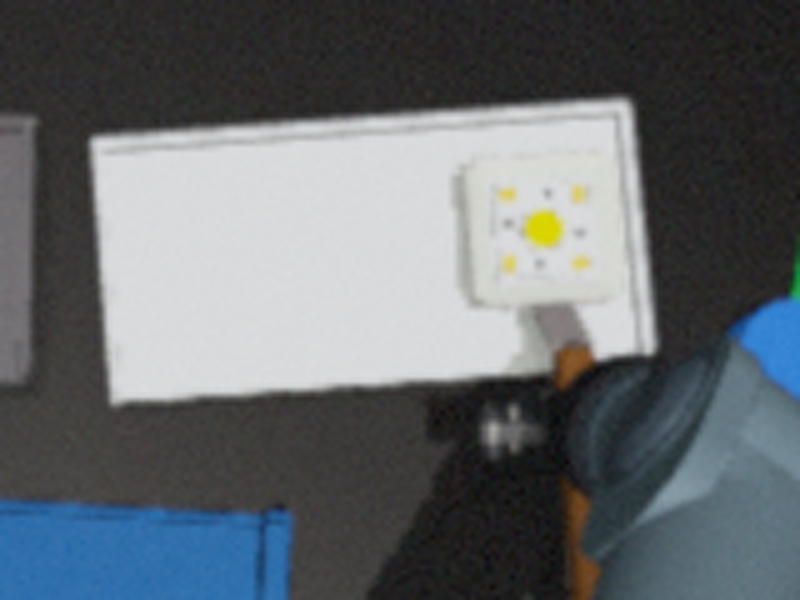

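```bash
python3 -m creep '[{"dp":[0.002,-0.002,-0.006],"twist":[0,0.3,0.2],"fingers":1},{"dp":[0.002,-0.002,-0.008],"twist":[0,0.3,0.2],"fingers":1},{"dp":[0.002,-0.001,-0.008],"twist":[0,0.3,0.2],"fingers":1},{"dp":[0.001,0,-0.006],"twist":[0,0.3,0],"fingers":1},{"dp":[0,0,-0.004],"twist":[0,0,0],"fingers":1},{"dp":[0,0,0],"twist":[0,0,0],"fingers":1}]' >/dev/null
for n in 0 8 16 24 32 38; do python3 go.py f 708 -262.6 50 3.4 $n | tail -1; done; python3 sp.py
```

```text
dp mm [-0.6 -2.4 -2.9] twist [ 0.2 -0.  -0.3] tcp target [ 575. -271.   79.]
dp mm [ 4.7 -2.1 15.4] twist [-0.3  8.  -0.3] tcp target [ 580. -270.   97.]
dp mm [12.5 -1.6 32.8] twist [-0.8 16.  -0.3] tcp target [ 588. -270.  115.]
dp mm [22.7 -1.  48.9] twist [-1.3 24.  -0.3] tcp target [ 598. -269.  131.]
dp mm [35.  -0.3 63.4] twist [-1.8 31.9 -0.3] tcp target [ 610. -269.  145.]
dp mm [45.5  0.3 73.1] twist [-2.2 37.9 -0.3] tcp target [ 621. -268.  155.]
t 18.5 spat [ 670.7 -262.1   52.9] front [ 708.6 -259.7   52.8] yaw 3.7 nosedown 0.0 roll -0.2 F [ 0.2 -0.1 -2.8] T [-0.02  0.39  0.07] w 18.4 q3,6,7 [ 0.32  0.68 -0.84]
```

```bash
python3 -m creep '[{"dp":[0.002,0,0.007],"twist":[-0.2,4,0],"fingers":1},{"dp":[0.003,0,0.008],"twist":[-0.2,4,0],"fingers":1},{"dp":[0.004,0,0.0085],"twist":[-0.2,4,0],"fingers":1},{"dp":[0.004,0,0.0085],"twist":[-0.2,4,0],"fingers":1},{"dp":[0.005,0,0.008],"twist":[-0.2,4,0],"fingers":1}]' >/dev/null
for n in 24 32 38; do python3 go.py f 708 -262.6 48 3.4 $n | tail -1; done; python3 sp.py
```

```text
dp mm [6.9 0.1 5.3] twist [-0.3  3.4  0. ] tcp target [ 598. -269.  129.]
dp mm [19.2  0.8 19.8] twist [-0.7 11.4  0. ] tcp target [ 610. -269.  143.]
dp mm [29.7  1.4 29.5] twist [-1.1 17.3  0. ] tcp target [ 621. -268.  153.]
t 19.12 spat [ 670.2 -264.5   62.7] front [ 705.7 -262.4   49.3] yaw 3.4 nosedown 20.6 roll 0.1 F [ 0.8 -1.4 -2.2] T [ 0.   -0.2   0.01] w 18.4 q3,6,7 [ 0.42  1.17 -1.04]
```

```bash
python3 -m creep '[{"dp":[0.006,0,0.004],"twist":[-0.2,3.5,0],"fingers":1},{"dp":[0.006,0,0.007],"twist":[-0.2,4,0],"fingers":1},{"dp":[0.006,0,0.007],"twist":[-0.2,4,0],"fingers":1},{"dp":[0.006,0,0.006],"twist":[-0.2,3.5,0],"fingers":1},{"dp":[0.005,0,0.005],"twist":[-0.2,3,0],"fingers":1}]' >/dev/null
python3 sp.py
python3 - <<'E'
from h import *
snap('scene','n2',(160,100,320,240),5);snap('top','n2t',(270,130,430,250),5)
E
```

```text
t 19.75 spat [ 682.2 -264.9   73.2] front [ 711.8 -263.1   49.5] yaw 3.5 nosedown 38.5 roll 0.1 F [ 0.2 -0.1 -2.3] T [ 0.03 -0.62  0.07] w 17.9 q3,6,7 [ 0.44  1.61 -1.09]
```

View pics/n2.png

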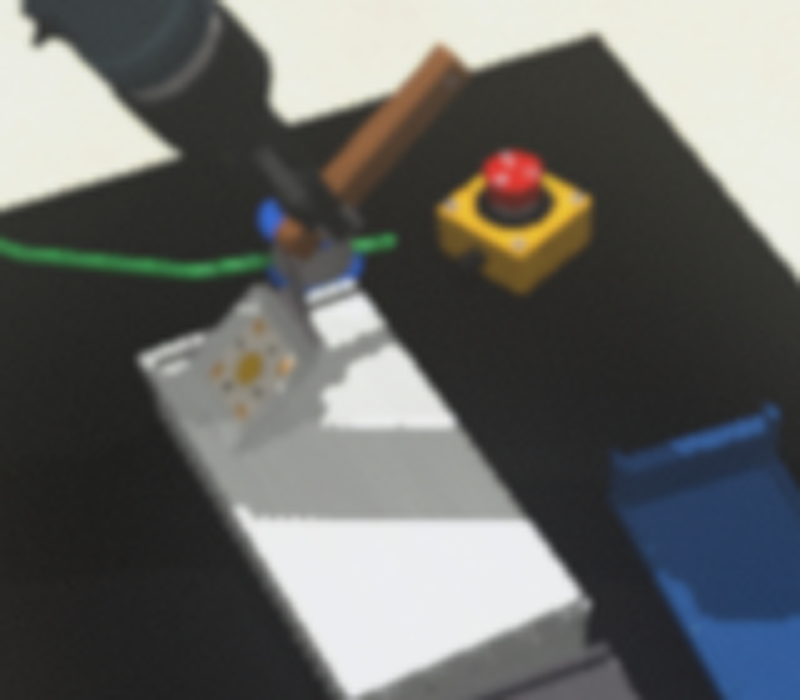

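View pics/n2t.png

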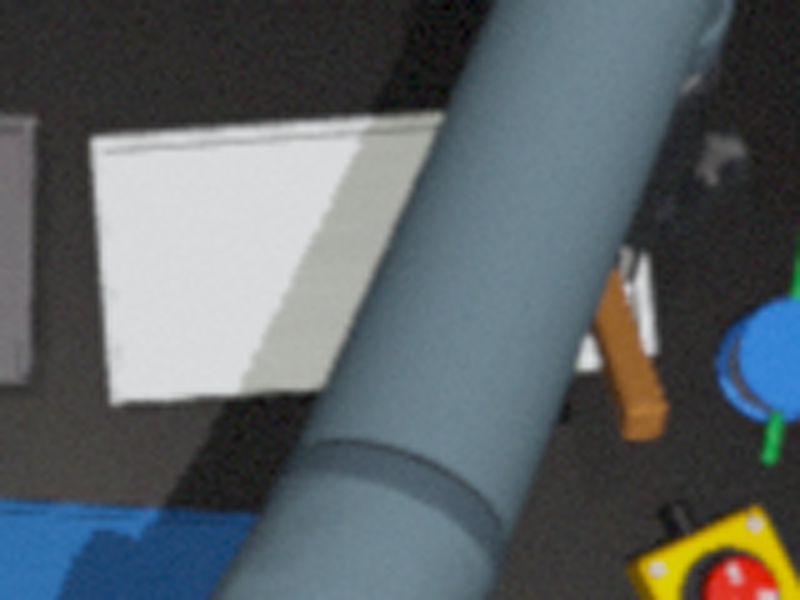

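```bash
python3 -m creep '[{"dp":[0,0,-0.002],"twist":[0,0,0],"fingers":1},{"dp":[0,0,-0.002],"twist":[0,0,0],"fingers":1},{"dp":[0,0,0],"twist":[0,0,0],"fingers":1}]' >/dev/null
python3 sp.py
python3 - <<'E'
from h import *
snap('scene','n3',(160,130,260,210),7)
E
```

```text
t 20.23 spat [ 683.1 -264.4   69.4] front [ 712.9 -262.5   45.9] yaw 3.6 nosedown 38.2 roll 0.1 F [-0.7  0.2 -1.5] T [ 0.09 -0.65  0.01] w 17.8 q3,6,7 [ 0.44  1.6  -1.09]
```

View pics/n3.png

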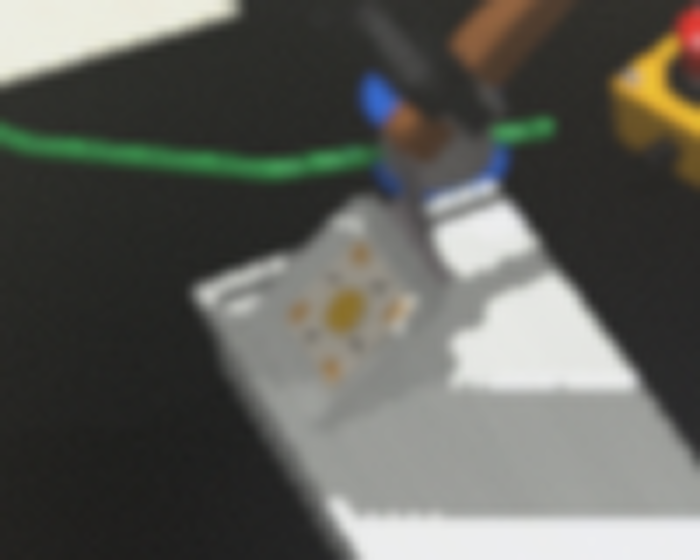

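```bash
python3 -m creep '[{"dp":[-0.004,-0.0002,0],"twist":[0,0,0],"fingers":1},{"dp":[-0.006,-0.0003,0],"twist":[0,0,0],"fingers":1},{"dp":[-0.006,-0.0003,0],"twist":[0,0,0],"fingers":1},{"dp":[-0.006,-0.0003,0],"twist":[0,0,0],"fingers":1},{"dp":[-0.006,-0.0003,0],"twist":[0,0,0],"fingers":1}]' >/dev/null
python3 sp.py
python3 - <<'E'
from h import *
snap('scene','n4',(160,130,260,210),7)
E
```

```text
t 20.9 spat [ 652.6 -266.5   69.4] front [ 682.4 -264.7   45.8] yaw 3.5 nosedown 38.2 roll 0.1 F [ 0.3 -0.4 -0.7] T [ 0.1  -0.67  0.  ] w 17.7 q3,6,7 [ 0.45  1.55 -1.08]
```

View pics/n4.png

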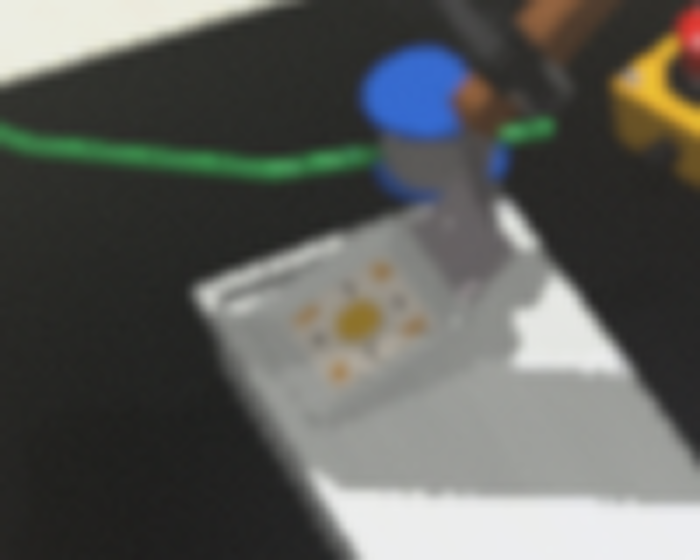

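```bash
python3 -m creep '[{"dp":[-0.008,-0.0005,0],"twist":[0,0,0],"fingers":1},{"dp":[-0.008,-0.0005,0],"twist":[0,0,0],"fingers":1},{"dp":[-0.01,-0.0005,0.001],"twist":[0,0,0],"fingers":1},{"dp":[-0.012,0,0.002],"twist":[0,0,0],"fingers":1},{"dp":[-0.015,0,0.005],"twist":[0,0,0],"fingers":1},{"dp":[-0.015,0,0.01],"twist":[0,-8,0],"fingers":1},{"dp":[-0.015,0,0.01],"twist":[0,-8,0],"fingers":1},{"dp":[-0.01,0.01,0.01],"twist":[0,-8,0],"fingers":1},{"dp":[-0.01,0.02,0.01],"twist":[0,-8,0],"fingers":1},{"dp":[-0.01,0.02,0.0],"twist":[0,-3,0],"fingers":1},{"dp":[0,0.02,0],"twist":[0,0,0],"fingers":1},{"dp":[0,0.02,0],"twist":[0,0,0],"fingers":1}]' >/dev/null
python3 sp.py
python3 - <<'E'
from h import *
snap('scene','n5');snap('top','n5t',(155,120,455,290),2.6)
E
```

```text
t 22.45 spat [ 560.6 -180.7  166.3] front [ 598.6 -179.3  164.6] yaw 2.2 nosedown 2.5 roll -1.9 F [ 0.4  0.8 -1. ] T [0.1  0.26 0.06] w 18.2 q3,6,7 [ 0.43  0.86 -1.21]
```

View pics/n5.png

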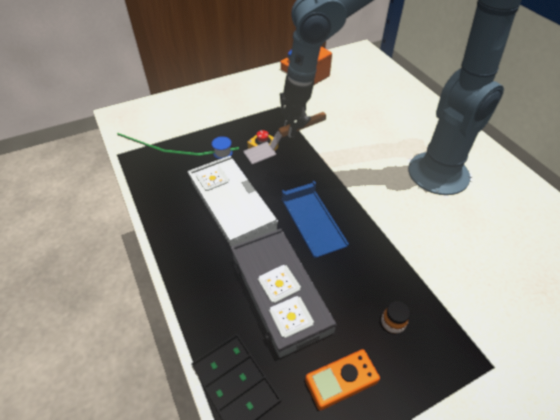

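View pics/n5t.png

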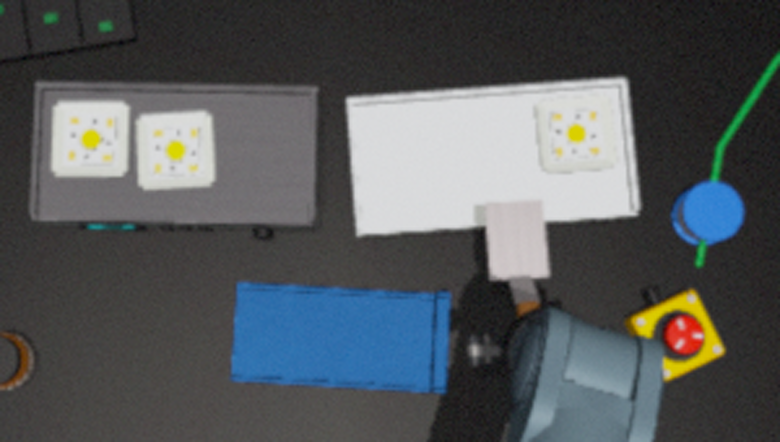

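```bash
python3 go.py f 598 169 80 -1.8 4
python3 -m creep '[{"dp":[0,0.02,0],"twist":[-0.2,0.1,-0.3],"fingers":1},{"dp":[0,0.035,0],"twist":[-0.2,0.1,-0.3],"fingers":1},{"dp":[0,0.035,0],"twist":[-0.2,0.1,-0.3],"fingers":1},{"dp":[0,0.035,0],"twist":[-0.2,0.1,-0.3],"fingers":1},{"dp":[0,0.035,0],"twist":[-0.2,0.1,-0.3],"fingers":1},{"dp":[0,0.035,0],"twist":[0,0.1,-0.3],"fingers":1},{"dp":[0,0.035,-0.005],"twist":[0,0.1,-0.3],"fingers":1},{"dp":[0,0.035,-0.01],"twist":[0,0.1,-0.3],"fingers":1},{"dp":[0,0.035,-0.015],"twist":[0,0.1,-0.3],"fingers":1},{"dp":[0,0.02,-0.015],"twist":[0,0.1,-0.3],"fingers":1},{"dp":[0,0.01,-0.01],"twist":[0,0.1,-0.3],"fingers":1},{"dp":[0,0,0],"twist":[0,0,0],"fingers":1}]' >/dev/null
python3 go.py f 598 169 72 -1.8 4
```

```text
t 22.55 spat [ 560.9 -178.2  165.6] front [ 598.8 -176.6  163.9] yaw 2.4 nosedown 2.6 roll -1.8 F [ 0.2 -0.1 -1.1] T [ 0.01  0.21 -0.09] w 18.2 q3,6,7 [ 0.43  0.86 -1.21]
dp mm [ 1.000e-01  3.544e+02 -8.070e+01] twist [ 1.8  1.4 -4.3] tcp target [467. 173. 118.]
t 24.05 spat [560.8 138.3 110.2] front [598.7 136.9 107.9] yaw -2.0 nosedown 3.4 roll -3.2 F [ 0.4 -0.9 -1.7] T [ 0.07  0.16 -0.05] w 18.2 q3,6,7 [ 0.06  0.81 -2.15]
dp mm [ -0.4  30.  -34.6] twist [ 3.2  0.5 -0. ] tcp target [467. 173. 110.]
```

```bash
python3 -m creep '[{"dp":[0,0.012,-0.006],"twist":[1.5,0.2,0],"fingers":1},{"dp":[0,0.01,-0.008],"twist":[1,0.2,0],"fingers":1},{"dp":[0,0.006,-0.008],"twist":[0.7,0,0],"fingers":1},{"dp":[0,0.003,-0.008],"twist":[0,0,0],"fingers":1},{"dp":[0,0,-0.004],"twist":[0,0,0],"fingers":1},{"dp":[0,0,0],"twist":[0,0,0],"fingers":1}]' >/dev/null
python3 go.py f 600 169 62 -1.8 4
python3 - <<'E'
from h import *
snap('scene','c2a',(200,200,360,320),5);snap('top','c2at',(155,140,315,260),5)
E
```

```text
t 24.8 spat [561.8 169.3  74. ] front [599.7 167.9  71.4] yaw -2.1 nosedown 3.9 roll 0.2 F [-0.5  0.3 -1.2] T [ 0.04  0.18 -0.03] w 18.3 q3,6,7 [ 0.04  0.72 -2.14]
dp mm [ 0.4  0.5 -9.2] twist [-0.2  0.1  0.3] tcp target [469. 173. 100.]
```

View pics/c2at.png

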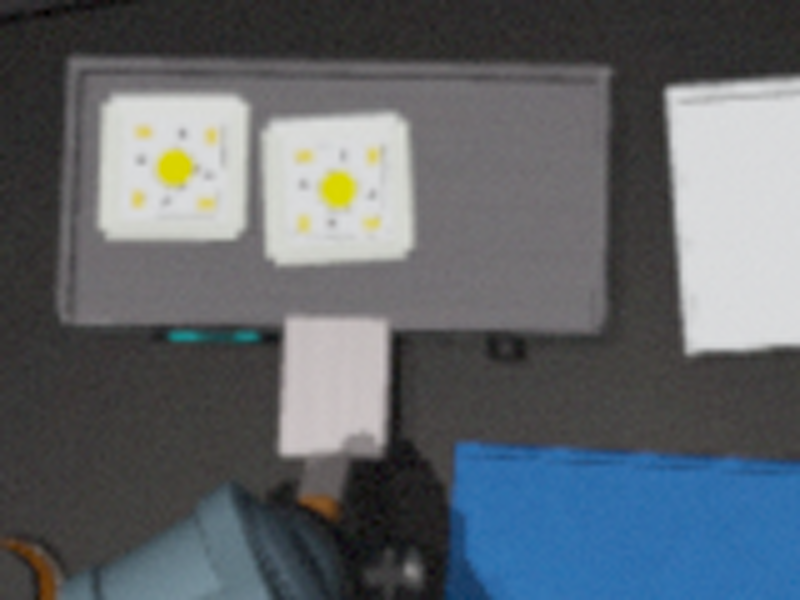

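View pics/c2a.png

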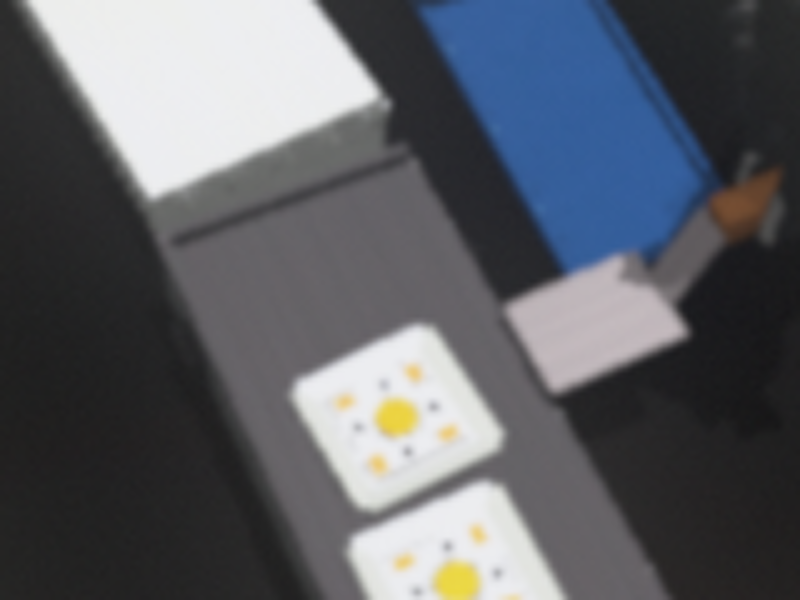

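```bash
python3 -m creep '[{"dp":[0.004,0,-0.005],"twist":[0,0,0.2],"fingers":1},{"dp":[0.002,0,-0.004],"twist":[0,0,0],"fingers":1},{"dp":[0.002,0,-0.003],"twist":[0,0,0],"fingers":1},{"dp":[0.002,0,-0.002],"twist":[0,0,0],"fingers":1}]' >/dev/null
python3 sp.py
python3 -m creep '[{"dp":[0.008,-0.0003,-0.0005],"twist":[0,0,0],"fingers":1},{"dp":[0.008,-0.0003,-0.0005],"twist":[0,0,0],"fingers":1},{"dp":[0.008,-0.0003,-0.0005],"twist":[0,0,0],"fingers":1},{"dp":[0.008,-0.0003,-0.0005],"twist":[0,0,0],"fingers":1},{"dp":[0.008,-0.0003,-0.0005],"twist":[0,0,0],"fingers":1},{"dp":[0.008,-0.0003,-0.0005],"twist":[0,0,0],"fingers":1}]' >/dev/null
python3 sp.py
```

```text
t 25.4 spat [574.  170.3  61.1] front [611.9 169.1  58.6] yaw -1.9 nosedown 3.7 roll 0.3 F [-2.2 -0.8  4.5] T [-0.02 -0.01 -0.05] w 18.1 q3,6,7 [ 0.05  0.69 -2.12]
t 26.15 spat [626.7 170.5  60.6] front [664.6 169.3  58.2] yaw -1.8 nosedown 3.5 roll 0.4 F [-5.2  0.6  7.4] T [ 0.01  0.21 -0.01] w 17.9 q3,6,7 [ 0.05  0.71 -2.06]
```

```bash
python3 -m creep '[{"dp":[0.008,-0.0006,-0.0003],"twist":[0,0,0],"fingers":1},{"dp":[0.008,-0.0006,-0.0003],"twist":[0,0,0],"fingers":1},{"dp":[0.008,-0.0006,0],"twist":[0,0,0],"fingers":1},{"dp":[0.008,-0.0006,0],"twist":[0,0,0],"fingers":1}]' >/dev/null
python3 sp.py
python3 - <<'E'
from h import *
snap('scene','c2b',(200,200,360,320),5);snap('top','c2bt',(155,140,315,260),5)
E
```

```text
t 26.65 spat [661.5 169.1  61. ] front [699.4 167.9  58.7] yaw -1.7 nosedown 3.5 roll 0.5 F [-3.1 -0.4  3.8] T [ 0.04  0.18 -0.02] w 17.7 q3,6,7 [ 0.06  0.73 -2.02]
```

View pics/c2b.png

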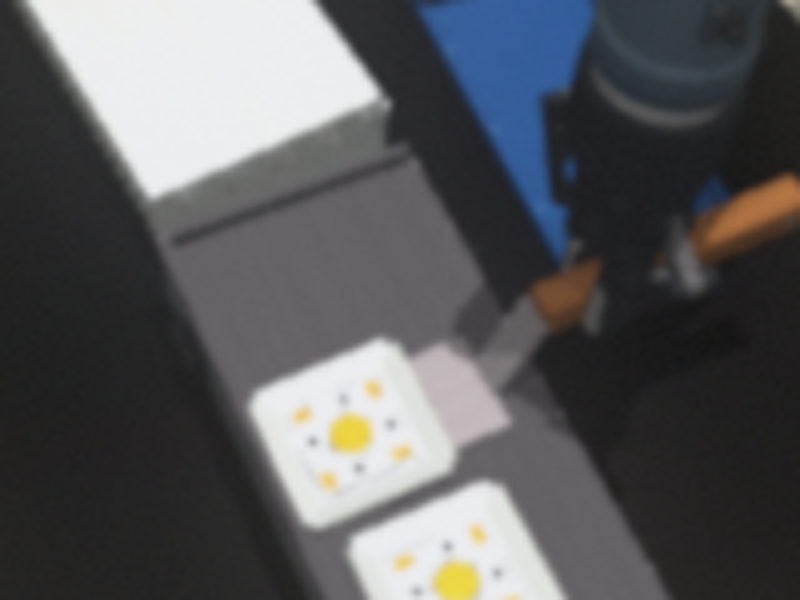

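View pics/c2bt.png

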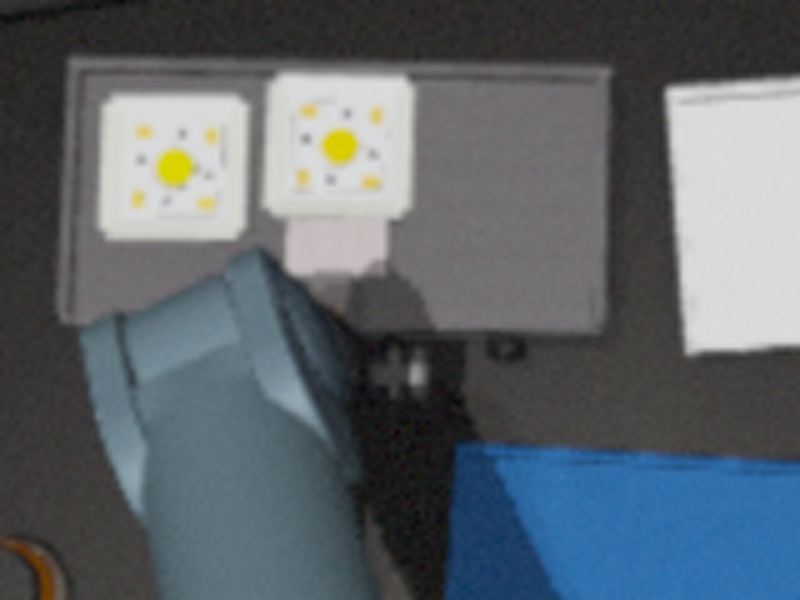

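```bash
python3 -m creep '[{"dp":[0.008,-0.0004,-0.0003],"twist":[0,0,0],"fingers":1},{"dp":[0.008,-0.0004,-0.0003],"twist":[0,0,0],"fingers":1},{"dp":[0.007,-0.0004,0],"twist":[0,0,0],"fingers":1},{"dp":[0.005,-0.0003,0],"twist":[0,0,0],"fingers":1}]' >/dev/null
python3 sp.py
python3 -m creep '[{"dp":[0,0,0.0005],"twist":[0,-2,0],"fingers":1},{"dp":[-0.001,0,0.002],"twist":[0,-2,0],"fingers":1},{"dp":[-0.001,0,0.003],"twist":[0,-2,0],"fingers":1},{"dp":[0,0,0.006],"twist":[0,0,0],"fingers":1},{"dp":[0,0,0.01],"twist":[0,0,0],"fingers":1},{"dp":[0,0,0.01],"twist":[0,0,0],"fingers":1},{"dp":[0,0,0.006],"twist":[0,0,0],"fingers":1},{"dp":[0,0,0.0],"twist":[0,0,0],"fingers":1}]' >/dev/null
python3 sp.py
python3 - <<'E'
from h import *
snap('scene','c2c',(200,200,360,320),5);snap('top','c2ct',(155,120,315,240),5)
E
python3 go.py f 708 -172 95 3.4 -2
```

```text
t 27.25 spat [689.1 168.2  60.6] front [727.  167.1  58.2] yaw -1.7 nosedown 3.6 roll 0.5 F [-5.1  0.2  6.4] T [-0.02  0.27  0.  ] w 17.9 q3,6,7 [ 0.06  0.75 -1.99]
t 28.25 spat [686.1 162.6 102.1] front [724.1 161.3 103.2] yaw -1.9 nosedown -1.7 roll 0.3 F [ 0.3  0.1 -2.4] T [ 0.02  0.42 -0.  ] w 17.7 q3,6,7 [ 0.09  0.7  -2.06]
t 28.35 spat [685.5 162.4 101.1] front [723.4 161.1 102.2] yaw -1.9 nosedown -1.6 roll 0.2 F [ 0.2 -1.1 -1.9] T [0.05 0.49 0.05] w 18.1 q3,6,7 [ 0.09  0.7  -2.06]
dp mm [ -15.4 -345.5   -8.1] twist [-0.2 -0.4  5.3] tcp target [ 574. -180.  119.]
```

View pics/c2c.png

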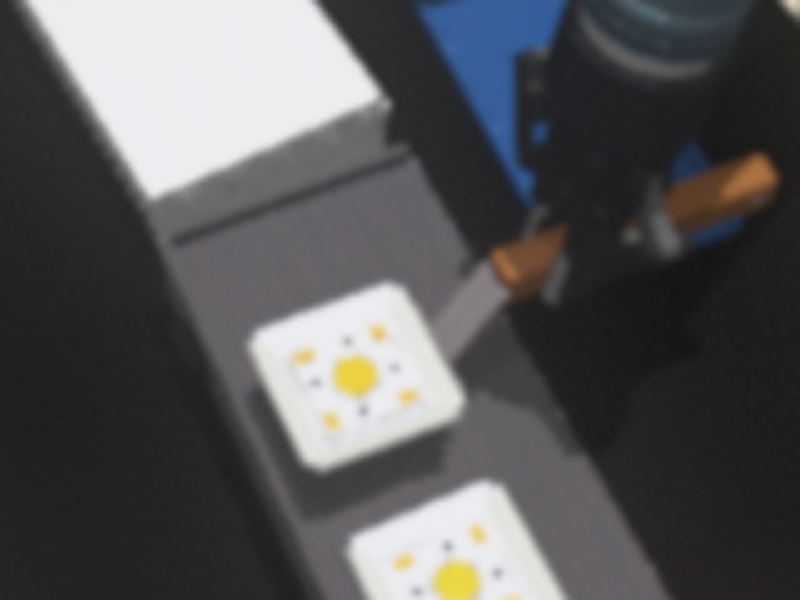

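View pics/c2ct.png

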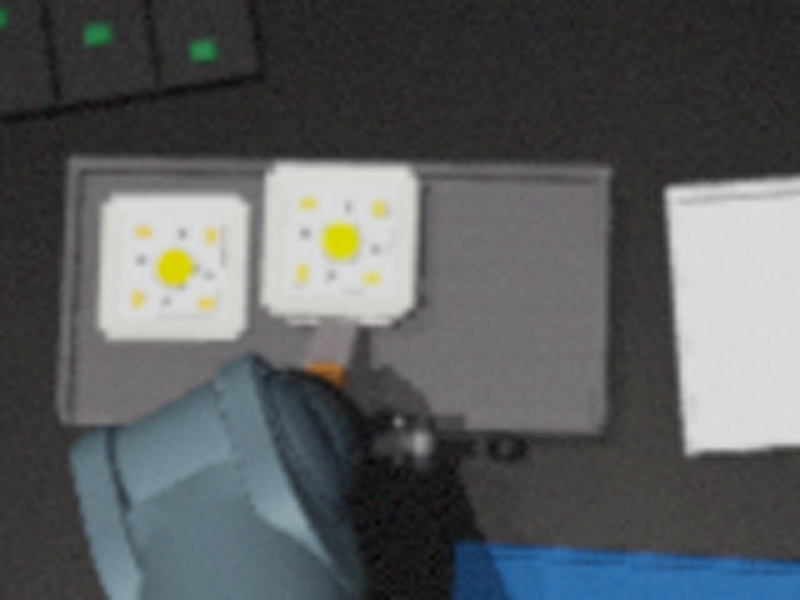

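```bash
python3 - <<'E'
from h import *
p=atz('n5t',*fl(576,134,(155,120),2.6),.0485)*1000;a=np.radians(3.4)
d=p[:2]-[665,-172];print(p,d@[np.cos(a),np.sin(a)],d@[-np.sin(a),np.cos(a)])
E
python3 -m creep '[{"dp":[-0.0005,-0.007,0.001],"twist":[0,0,0.2],"fingers":1},{"dp":[-0.001,-0.013,0.001],"twist":[0,0,0.2],"fingers":1},{"dp":[-0.001,-0.018,0],"twist":[0,0,0.3],"fingers":1},{"dp":[-0.001,-0.02,0],"twist":[0,0,0.3],"fingers":1},{"dp":[-0.001,-0.02,0],"twist":[0,0,0.3],"fingers":1},{"dp":[-0.001,-0.02,0],"twist":[0,0,0.3],"fingers":1},{"dp":[-0.001,-0.02,0],"twist":[0,0,0.3],"fingers":1},{"dp":[-0.001,-0.02,0],"twist":[0,0,0.3],"fingers":1},{"dp":[-0.001,-0.02,0],"twist":[0,0,0.3],"fingers":1},{"dp":[-0.001,-0.02,0],"twist":[0,0,0.3],"fingers":1},{"dp":[-0.001,-0.02,0],"twist":[0,0,0.3],"fingers":1},{"dp":[-0.001,-0.02,0],"twist":[0,0,0.3],"fingers":1}]' >/dev/null
python3 go.py f 705 -170 90 3.4 -1
```

```text
[ 688.66871506 -263.73948854   48.5       ] 18.186317667081546 -92.98171691571872
t 29.85 spat [666.5 -70.5  99.5] front [704.5 -69.7 100.3] yaw 1.2 nosedown -1.1 roll -0.1 F [ 0.8 -0.4 -2.2] T [-0.    0.44 -0.06] w 17.8 q3,6,7 [ 0.13  0.66 -1.45]
dp mm [   0.8 -105.5   -9.9] twist [0.1 0.1 2.2] tcp target [ 571. -178.  117.]
```

```bash
python3 -m creep '[{"dp":[0.001,-0.02,0],"twist":[0,0,0.3],"fingers":1},{"dp":[0,-0.02,0],"twist":[0,0,0.3],"fingers":1},{"dp":[0,-0.02,-0.001],"twist":[0,0,0.3],"fingers":1},{"dp":[0,-0.015,-0.001],"twist":[0,0,0.3],"fingers":1},{"dp":[0,-0.01,-0.004],"twist":[0,0,0.3],"fingers":1},{"dp":[0,-0.006,-0.006],"twist":[0,0,0.3],"fingers":1},{"dp":[0,-0.002,-0.008],"twist":[0,0,0.2],"fingers":1},{"dp":[0,0,-0.008],"twist":[0,0,0],"fingers":1},{"dp":[0,0,-0.007],"twist":[0,0,0],"fingers":1},{"dp":[0,0,0],"twist":[0,0,0],"fingers":1}]' >/dev/null
python3 go.py f 703 -170 52 3.4 0
```

```text
t 31.1 spat [ 660.5 -171.5   59.2] front [ 698.4 -169.6   59.7] yaw 2.9 nosedown -0.7 roll -0.3 F [ 0.6  0.1 -1.8] T [ 0.02  0.39 -0.03] w 17.9 q3,6,7 [ 0.14  0.61 -1.14]
dp mm [ 5.  -1.6 -6. ] twist [0.2 0.8 0.5] tcp target [ 570. -178.   81.]
```

```bash
python3 -m creep '[{"dp":[0.004,-0.001,-0.005],"twist":[0.1,0.6,0.4],"fingers":1},{"dp":[0.001,0,-0.002],"twist":[0,0,0],"fingers":1},{"dp":[0.002,0,0.007],"twist":[-0.2,4,0],"fingers":1},{"dp":[0.003,0,0.008],"twist":[-0.2,4,0],"fingers":1},{"dp":[0.004,0,0.0085],"twist":[-0.2,4,0],"fingers":1},{"dp":[0.004,0,0.0085],"twist":[-0.2,4,0],"fingers":1},{"dp":[0.005,0,0.008],"twist":[-0.2,4,0],"fingers":1}]' >/dev/null
for n in 24 32 38; do python3 go.py f 703 -170 48 3.4 $n | tail -1; done; python3 sp.py
```

```text
dp mm [4.5 0.5 8.1] twist [-0.2  3.6  0.1] tcp target [ 593. -177.  129.]
dp mm [16.8  1.2 22.7] twist [-0.7 11.6  0.1] tcp target [ 605. -176.  143.]
dp mm [27.2  1.9 32.3] twist [-1.1 17.5  0.1] tcp target [ 616. -175.  153.]
t 31.98 spat [ 667.8 -172.4   60.1] front [ 703.4 -170.3   46.9] yaw 3.4 nosedown 20.4 roll 0.0 F [ 0.1  0.1 -3.3] T [-0.03 -0.17 -0.07] w 18.3 q3,6,7 [ 0.2   1.14 -1.26]
```

```bash
python3 -m creep '[{"dp":[0.005,0,0.0065],"twist":[-0.2,3.5,0],"fingers":1},{"dp":[0.006,0,0.0075],"twist":[-0.2,4,0],"fingers":1},{"dp":[0.006,0,0.007],"twist":[-0.2,4,0],"fingers":1},{"dp":[0.006,0,0.006],"twist":[-0.2,3.5,0],"fingers":1},{"dp":[0.005,0,0.005],"twist":[-0.2,3,0],"fingers":1},{"dp":[0,0,-0.001],"twist":[0,0,0],"fingers":1},{"dp":[0,0,-0.001],"twist":[0,0,0],"fingers":1},{"dp":[0,0,0],"twist":[0,0,0],"fingers":1}]' >/dev/null
python3 sp.py
python3 - <<'E'
from h import *
snap('scene','n6',(160,130,300,240),6)
E
```

```text
t 32.98 spat [ 681.8 -171.8   69.6] front [ 711.7 -169.9   46.1] yaw 3.6 nosedown 38.1 roll 0.1 F [-0.8 -0.2 -1. ] T [ 0.04 -0.6  -0.01] w 18.0 q3,6,7 [ 0.22  1.58 -1.29]
```

View pics/n6.png

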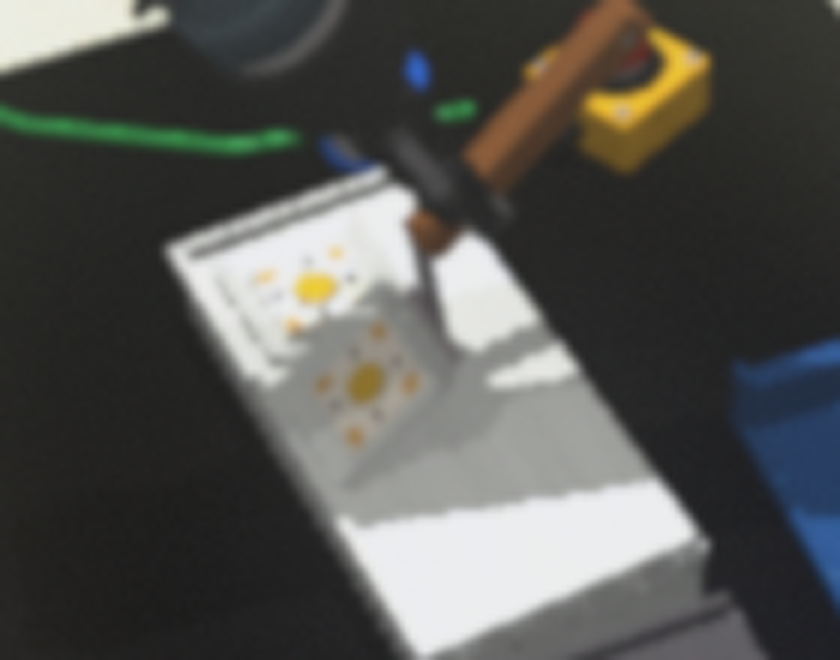

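```bash
python3 -m creep '[{"dp":[-0.004,-0.0002,0],"twist":[0,0,0],"fingers":1},{"dp":[-0.006,-0.0003,0],"twist":[0,0,0],"fingers":1},{"dp":[-0.006,-0.0003,0],"twist":[0,0,0],"fingers":1},{"dp":[-0.006,-0.0003,0],"twist":[0,0,0],"fingers":1},{"dp":[-0.006,-0.0003,0],"twist":[0,0,0],"fingers":1},{"dp":[-0.008,-0.0005,0],"twist":[0,0,0],"fingers":1},{"dp":[-0.008,-0.0005,0],"twist":[0,0,0],"fingers":1}]' >/dev/null
python3 sp.py
python3 - <<'E'
from h import *
snap('scene','n7',(160,130,300,240),6)
E
```

```text
t 33.9 spat [ 634.2 -175.    70.6] front [ 664.1 -173.1   47.2] yaw 3.5 nosedown 38.0 roll 0.1 F [-0.2 -0.  -0.7] T [ 0.03 -0.62  0.03] w 17.9 q3,6,7 [ 0.22  1.52 -1.28]
```

View pics/n7.png

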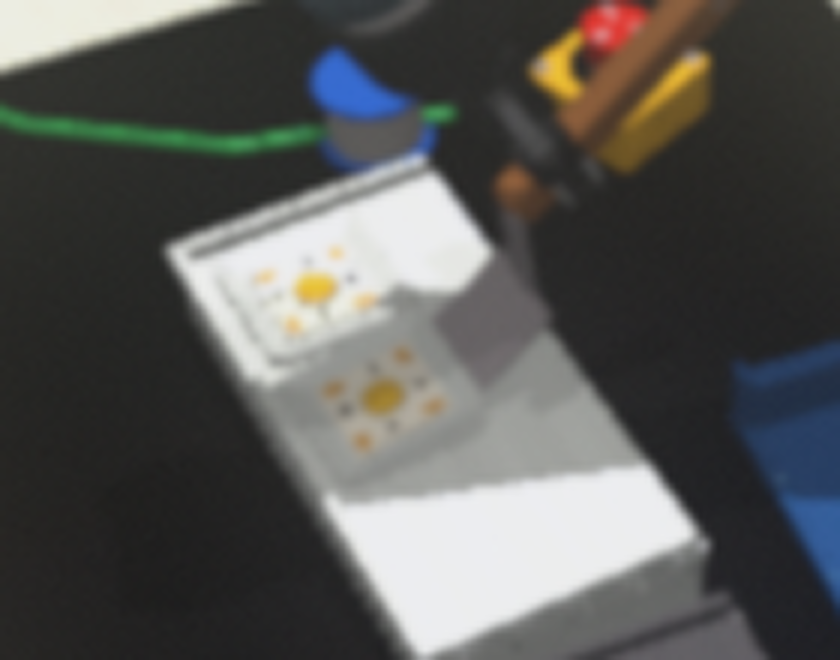

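```bash
python3 -m creep '[{"dp":[-0.01,-0.0005,0],"twist":[0,0,0],"fingers":1},{"dp":[-0.012,0,0.001],"twist":[0,0,0],"fingers":1},{"dp":[-0.015,0,0.005],"twist":[0,0,0],"fingers":1},{"dp":[-0.015,0,0.01],"twist":[0,-8,0],"fingers":1},{"dp":[-0.015,0,0.01],"twist":[0,-8,0],"fingers":1},{"dp":[-0.01,0.01,0.01],"twist":[0,-8,0],"fingers":1},{"dp":[-0.01,0.02,0.01],"twist":[0,-8,0],"fingers":1},{"dp":[-0.01,0.03,0.0],"twist":[0,-3,0],"fingers":1},{"dp":[0,0.03,0],"twist":[0,0,0],"fingers":1},{"dp":[0,0.035,0],"twist":[0,0,0],"fingers":1},{"dp":[0,0.035,0],"twist":[0,0,-0.5],"fingers":1},{"dp":[0,0.035,0],"twist":[0,0,-0.5],"fingers":1}]' >/dev/null
python3 sp.py
python3 - <<'E'
from h import *
snap('scene','n8',(160,130,360,340),3);snap('top','n8t',(155,120,455,290),2.6)
E
```

```text
t 35.45 spat [559.8  15.1 167.8] front [597.8  15.7 166.5] yaw 1.0 nosedown 2.1 roll -2.1 F [-0.6 -0.1 -1.4] T [ 0.05  0.2  -0.02] w 18.2 q3,6,7 [ 0.02  0.87 -1.77]
```

View pics/n8.png

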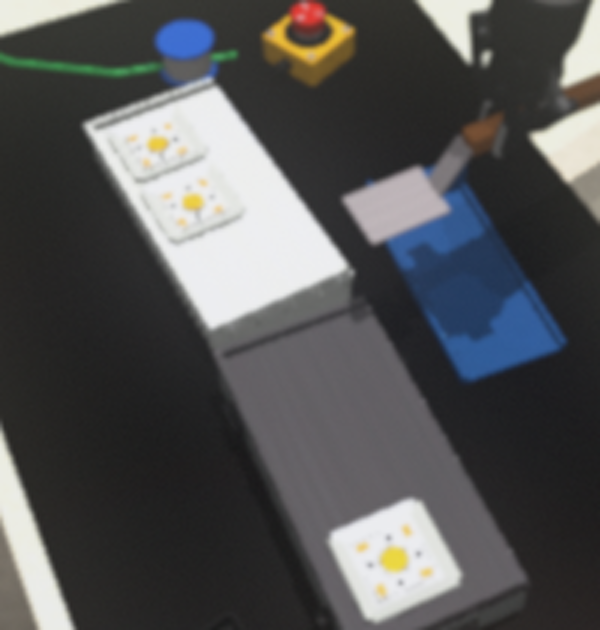

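View pics/n8t.png

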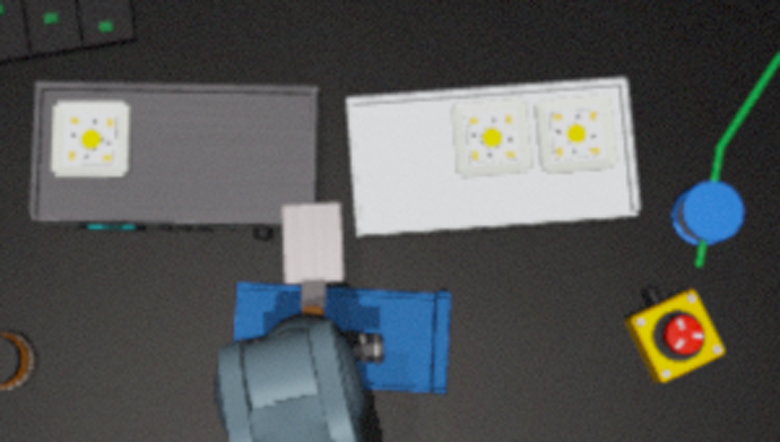

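```bash
python3 -m creep '[{"dp":[0,0.035,0],"twist":[0.3,0.2,-0.4],"fingers":1},{"dp":[0,0.035,0],"twist":[0.3,0.2,-0.4],"fingers":1},{"dp":[0,0.035,0],"twist":[0.3,0.2,-0.4],"fingers":1},{"dp":[0,0.035,-0.005],"twist":[0.3,0.2,-0.4],"fingers":1},{"dp":[0,0.035,-0.01],"twist":[0.3,0.2,-0.4],"fingers":1},{"dp":[0,0.03,-0.015],"twist":[0.3,0.2,-0.4],"fingers":1},{"dp":[0,0.02,-0.015],"twist":[0.3,0.2,-0.4],"fingers":1},{"dp":[0,0.01,-0.015],"twist":[0.3,0,0],"fingers":1},{"dp":[0,0,-0.015],"twist":[0.2,0,0],"fingers":1},{"dp":[0,0,0],"twist":[0,0,0],"fingers":1}]' >/dev/null
python3 go.py f 600 260.7 72 -1.8 4
```

```text
t 36.8 spat [556.3 245.2  89.8] front [594.2 243.9  87.5] yaw -2.0 nosedown 3.4 roll 0.3 F [-0.2 -0.8 -1.7] T [-0.    0.24 -0.  ] w 17.9 q3,6,7 [-0.18  0.78 -2.35]
dp mm [  6.2  16.5 -14.2] twist [-0.2  0.6  0.2] tcp target [469. 265. 110.]
```

```bash
python3 -m creep '[{"dp":[0.005,0.008,-0.004],"twist":[0,0.3,0.2],"fingers":1},{"dp":[0.004,0.006,-0.005],"twist":[-0.1,0.2,0],"fingers":1},{"dp":[0.003,0.004,-0.005],"twist":[0,0,0],"fingers":1},{"dp":[0,0,-0.002],"twist":[0,0,0],"fingers":1},{"dp":[0,0,0],"twist":[0,0,0],"fingers":1}]' >/dev/null
python3 sp.py
python3 - <<'E'
from h import *
snap('scene','c1a',(200,220,360,340),5);snap('top','c1at',(155,140,315,260),5)
E
```

```text
t 37.42 spat [571.  263.2  73.5] front [608.9 261.9  71. ] yaw -1.9 nosedown 3.8 roll 0.2 F [ 0.7 -0.1 -1.5] T [ 0.03  0.2  -0.03] w 18.4 q3,6,7 [-0.18  0.77 -2.38]
```

View pics/c1at.png

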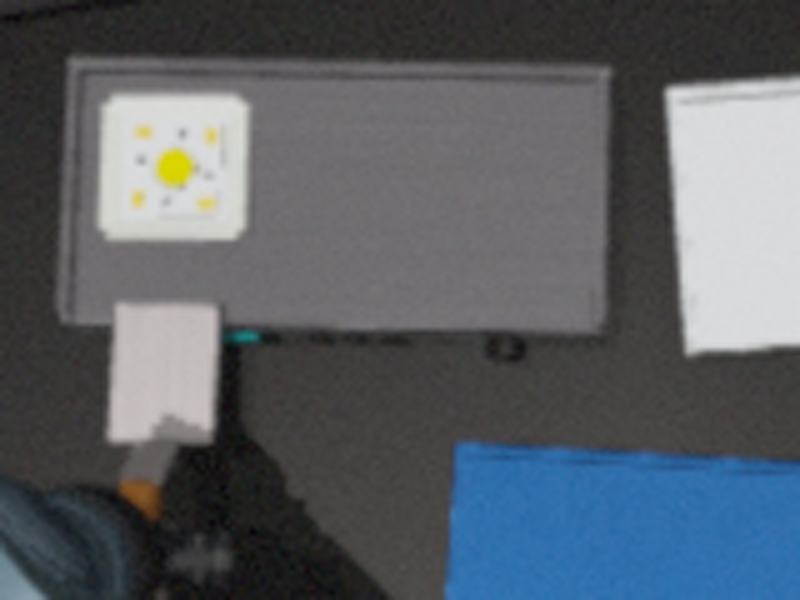

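View pics/c1a.png

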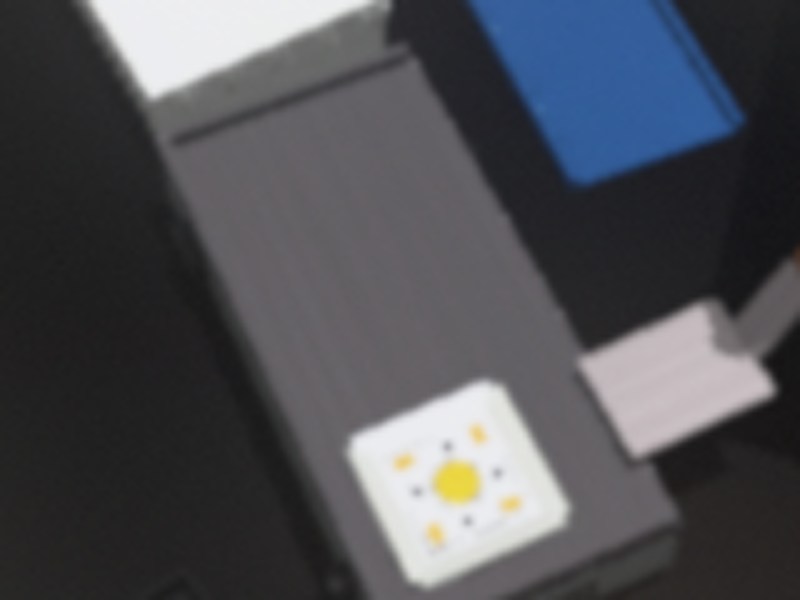

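```bash
python3 -m creep '[{"dp":[0,-0.0015,-0.005],"twist":[0,0,0.1],"fingers":1},{"dp":[0,0,-0.004],"twist":[0,0,0],"fingers":1},{"dp":[0,0,-0.003],"twist":[0,0,0],"fingers":1},{"dp":[0.001,0,-0.002],"twist":[0,0,0],"fingers":1}]' >/dev/null
python3 sp.py
python3 -m creep '[{"dp":[0.008,-0.0004,-0.0005],"twist":[0,0,0],"fingers":1},{"dp":[0.008,-0.0004,-0.0005],"twist":[0,0,0],"fingers":1},{"dp":[0.008,-0.0004,-0.0005],"twist":[0,0,0],"fingers":1},{"dp":[0.008,-0.0004,-0.0005],"twist":[0,0,0],"fingers":1},{"dp":[0.008,-0.0004,-0.0005],"twist":[0,0,0],"fingers":1},{"dp":[0.008,-0.0004,-0.0005],"twist":[0,0,0],"fingers":1}]' >/dev/null
python3 sp.py
```

```text
t 38.02 spat [572.7 262.3  60.5] front [610.6 261.1  58. ] yaw -1.8 nosedown 3.7 roll 0.3 F [-3.6 -0.7  6.7] T [-0.13 -0.15 -0.07] w 17.8 q3,6,7 [-0.18  0.73 -2.38]
t 38.77 spat [624.3 263.3  60.6] front [662.2 262.3  58.3] yaw -1.6 nosedown 3.4 roll 0.5 F [-3.5 -0.   6.1] T [-0.06  0.12 -0.04] w 18.2 q3,6,7 [-0.16  0.76 -2.32]
```

```bash
python3 -m creep '[{"dp":[0.008,-0.001,-0.0003],"twist":[0,0,0],"fingers":1},{"dp":[0.008,-0.001,-0.0003],"twist":[0,0,-0.1],"fingers":1},{"dp":[0.008,-0.001,0],"twist":[0,0,-0.1],"fingers":1},{"dp":[0.008,-0.001,0],"twist":[0,0,0],"fingers":1}]' >/dev/null
python3 sp.py
python3 - <<'E'
from h import *
snap('scene','c1b',(200,220,360,340),5);snap('top','c1bt',(155,140,315,260),5)
E
```

```text
t 39.27 spat [658.1 260.9  61. ] front [696.1 259.8  58.7] yaw -1.7 nosedown 3.4 roll 0.6 F [-3.6  0.7  3.8] T [-0.03  0.14  0.04] w 18.2 q3,6,7 [-0.16  0.78 -2.28]
```

View pics/c1b.png

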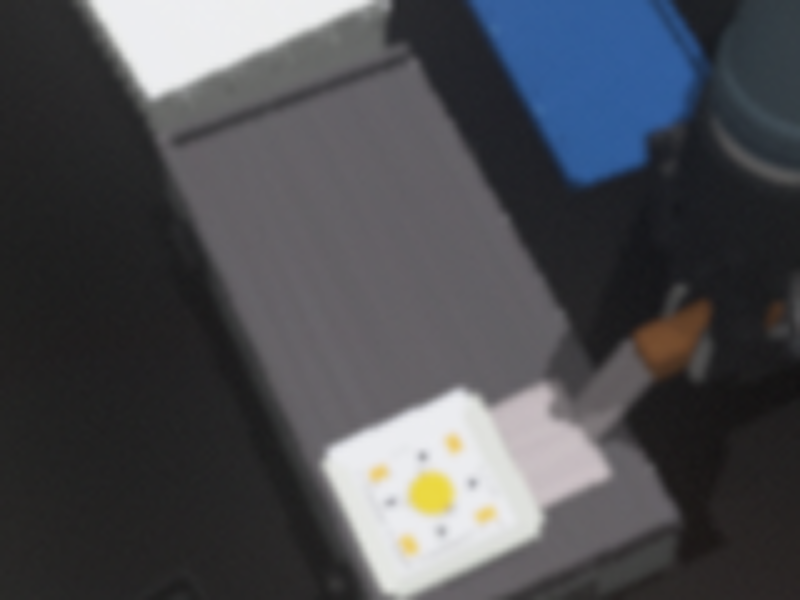

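View pics/c1bt.png

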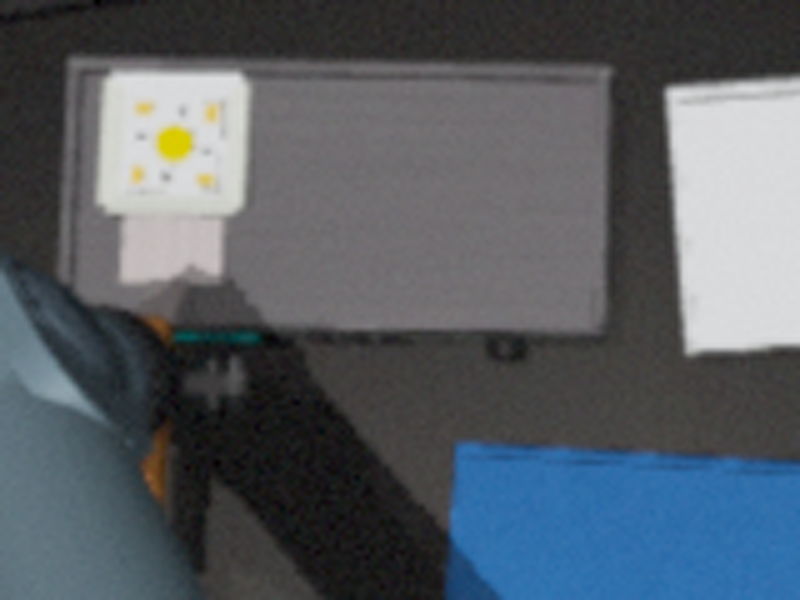

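```bash
python3 -m creep '[{"dp":[0.008,-0.0006,-0.0003],"twist":[0,0,0],"fingers":1},{"dp":[0.008,-0.0006,-0.0003],"twist":[0,0,0],"fingers":1},{"dp":[0.008,-0.0006,0],"twist":[0,0,0],"fingers":1},{"dp":[0.008,-0.0005,0],"twist":[0,0,0],"fingers":1}]' >/dev/null
python3 sp.py
python3 -m creep '[{"dp":[0,0,0.0005],"twist":[0,-2,0],"fingers":1},{"dp":[-0.001,0,0.002],"twist":[0,-2,0],"fingers":1},{"dp":[-0.001,0.001,0.003],"twist":[0,-2,0],"fingers":1},{"dp":[0,0.001,0.006],"twist":[0,0,0],"fingers":1},{"dp":[0,0.001,0.01],"twist":[0,0,0],"fingers":1},{"dp":[0,0.001,0.01],"twist":[0,0,0],"fingers":1},{"dp":[0,0,0.006],"twist":[0,0,0],"fingers":1},{"dp":[0,0,0.0],"twist":[0,0,0],"fingers":1}]' >/dev/null
python3 sp.py
python3 - <<'E'
from h import *
snap('scene','c1c',(200,200,360,320),5);snap('top','c1ct',(155,120,315,240),5)
E
python3 go.py f 703 -77 90 3.4 -1
```

```text
t 39.88 spat [689.5 259.6  60.6] front [727.4 258.5  58.2] yaw -1.6 nosedown 3.6 roll 0.5 F [-4.1 -0.2  6.6] T [-0.11  0.27 -0.06] w 18.4 q3,6,7 [-0.15  0.8  -2.24]
t 40.88 spat [686.5 258.  103.7] front [724.5 256.8 105.1] yaw -1.9 nosedown -2.1 roll 0.3 F [-0.9 -0.4 -2.7] T [0.02 0.44 0.02] w 18.0 q3,6,7 [-0.12  0.75 -2.32]
t 40.98 spat [685.9 257.7 102.7] front [723.9 256.4 104. ] yaw -1.9 nosedown -2.0 roll 0.3 F [ 0.4  0.2 -2.9] T [ 0.02  0.47 -0.  ] w 18.1 q3,6,7 [-0.12  0.75 -2.32]
dp mm [ -20.2 -345.6  -11.6] twist [-0.3  1.   5.3] tcp target [569. -85. 117.]
```

View pics/c1c.png

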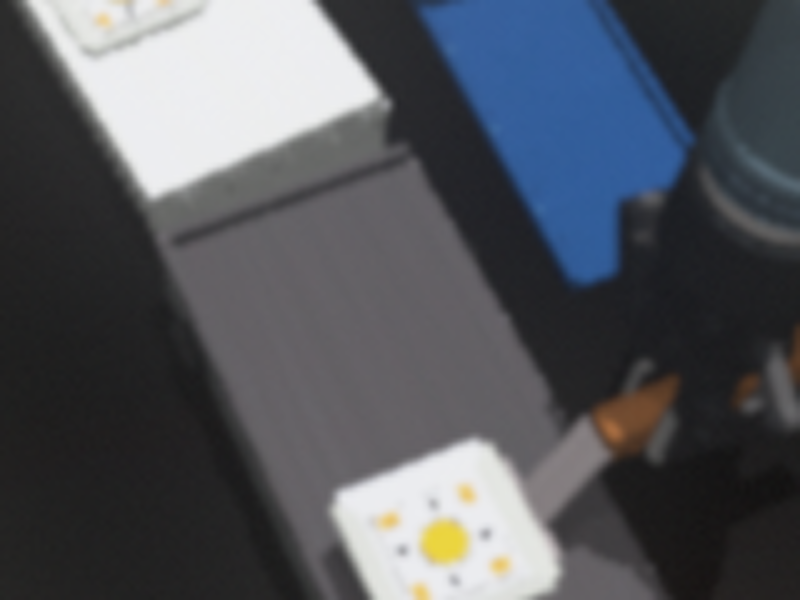

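View pics/c1ct.png

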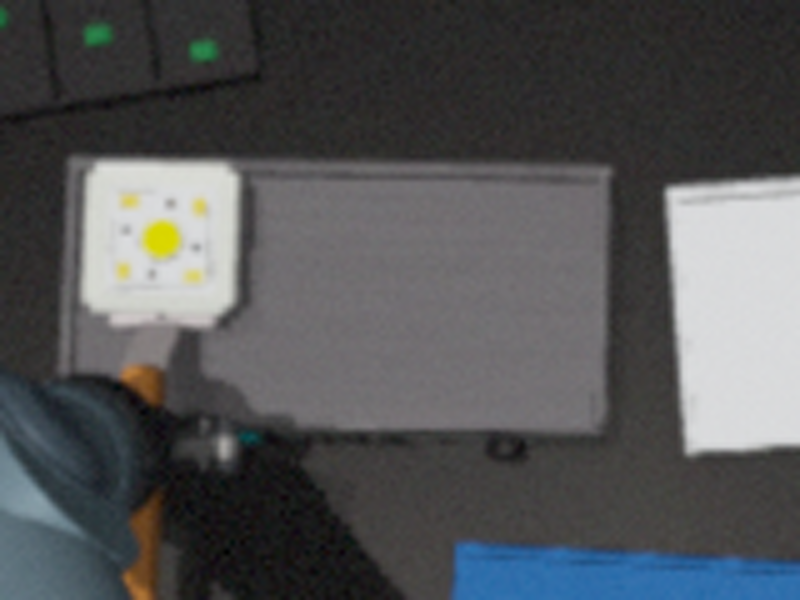

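```bash
python3 - <<'E'
from sp import *
a=np.radians(3.4)
p=atz('n8t',*fl(491,138,(155,120),2.6),.0485)*1000
d=p[:2]-[665,-172];print(p,d@[np.cos(a),np.sin(a)],d@[-np.sin(a),np.cos(a)])
T=lambda x,y:('c1ct',)+fl(x,y,(155,120),5)
S=lambda x,y:('c1c',)+fl(x,y,(200,200),5)
p,e=tri(T(162,239),S(445,541));print(p,e,np.linalg.inv(spat()[0])@np.r_[p,1])
E
python3 -m creep '[{"dp":[-0.0005,-0.007,0.001],"twist":[0,0,0.2],"fingers":1},{"dp":[-0.001,-0.013,0.001],"twist":[0,0,0.2],"fingers":1},{"dp":[-0.001,-0.018,0],"twist":[0,0,0.3],"fingers":1},{"dp":[-0.001,-0.02,0],"twist":[0,0,0.3],"fingers":1},{"dp":[-0.001,-0.02,0],"twist":[0,0,0.3],"fingers":1},{"dp":[-0.001,-0.02,0],"twist":[0,0,0.3],"fingers":1},{"dp":[-0.001,-0.02,0],"twist":[0,0,0.3],"fingers":1},{"dp":[-0.001,-0.02,0],"twist":[0,0,0.3],"fingers":1},{"dp":[-0.001,-0.02,0],"twist":[0,0,0.3],"fingers":1},{"dp":[-0.001,-0.02,0],"twist":[0,0,0.3],"fingers":1},{"dp":[-0.001,-0.02,0],"twist":[0,0,0.3],"fingers":1},{"dp":[-0.001,-0.02,0],"twist":[0,0,0.3],"fingers":1}]' >/dev/null
python3 go.py f 698 -77 90 3.4 -1
```

```text
[ 685.69522092 -171.97171382   48.5       ] 20.66047131946839 -1.1991221154027594
[0.69526554 0.25651371 0.1104544 ] 0.0014792351655293977 [ 9.64394487e-03 -8.17430965e-04  7.45022571e-03  1.00000000e+00]
t 42.48 spat [667.6  23.2 100.3] front [705.6  24.  101.3] yaw 1.2 nosedown -1.5 roll -0.3 F [ 0.   0.1 -2.1] T [ 0.04  0.46 -0.01] w 17.9 q3,6,7 [-0.09  0.66 -1.76]
dp mm [  -7.1 -106.2  -10.2] twist [0.2 0.5 2.2] tcp target [564. -85. 117.]
```

```bash
python3 -m creep '[{"dp":[-0.001,-0.02,0],"twist":[0,0,0.3],"fingers":1},{"dp":[-0.001,-0.02,0],"twist":[0,0,0.3],"fingers":1},{"dp":[-0.001,-0.02,-0.001],"twist":[0,0,0.3],"fingers":1},{"dp":[-0.001,-0.015,-0.001],"twist":[0,0,0.3],"fingers":1},{"dp":[-0.001,-0.01,-0.001],"twist":[0,0.1,0.3],"fingers":1},{"dp":[0,-0.007,-0.003],"twist":[0,0.1,0.3],"fingers":1},{"dp":[0,-0.003,-0.008],"twist":[0,0,0.2],"fingers":1},{"dp":[0,0,-0.008],"twist":[0,0,0.2],"fingers":1},{"dp":[0,0,-0.008],"twist":[0,0,0],"fingers":1},{"dp":[0,0,0],"twist":[0,0,0],"fingers":1}]' >/dev/null
python3 go.py f 694 -77 52 3.4 0
```

```text
t 43.73 spat [655.8 -80.5  65.3] front [693.7 -78.4  65.8] yaw 3.2 nosedown -0.8 roll -0.5 F [-0.1 -0.7 -2. ] T [ 0.07  0.44 -0.01] w 17.8 q3,6,7 [-0.07  0.59 -1.46]
dp mm [  0.7   0.6 -11.8] twist [0.4 0.9 0.3] tcp target [561. -85.  81.]
```

```bash
python3 -m creep '[{"dp":[0,0,-0.007],"twist":[0.2,0.5,0.2],"fingers":1},{"dp":[0,0.001,-0.005],"twist":[0.2,0.3,0],"fingers":1},{"dp":[0,0,-0.002],"twist":[0,0,0],"fingers":1},{"dp":[0.002,0,0.007],"twist":[-0.2,4,0],"fingers":1},{"dp":[0.003,0,0.008],"twist":[-0.2,4,0],"fingers":1},{"dp":[0.004,0,0.0085],"twist":[-0.2,4,0],"fingers":1},{"dp":[0.004,0,0.0085],"twist":[-0.2,4,0],"fingers":1},{"dp":[0.005,0,0.008],"twist":[-0.2,4,0],"fingers":1}]' >/dev/null
for n in 24 32 38; do python3 go.py f 694 -77 48 3.4 $n | tail -1; done; python3 sp.py
```

```text
dp mm [4.9 0.3 8.7] twist [-0.4  3.6  0.1] tcp target [584. -84. 129.]
dp mm [17.2  1.  23.2] twist [-0.9 11.6  0.1] tcp target [596. -83. 143.]
dp mm [27.7  1.7 32.9] twist [-1.2 17.6  0.1] tcp target [607. -82. 153.]
t 44.73 spat [658.5 -79.   59.7] front [694.  -76.9  46.5] yaw 3.4 nosedown 20.3 roll 0.2 F [-0.6  0.6 -2.5] T [ 0.   -0.15  0.01] w 18.2 q3,6,7 [-0.04  1.12 -1.49]
```

```bash
python3 -m creep '[{"dp":[0.005,0,0.0065],"twist":[-0.2,3.5,0],"fingers":1},{"dp":[0.006,0,0.0075],"twist":[-0.2,4,0],"fingers":1},{"dp":[0.006,0,0.007],"twist":[-0.2,4,0],"fingers":1},{"dp":[0.005,0,0.006],"twist":[-0.2,3.5,0],"fingers":1},{"dp":[0.004,0,0.005],"twist":[-0.2,3,0],"fingers":1},{"dp":[0,0,-0.001],"twist":[0,0,0],"fingers":1},{"dp":[0,0,-0.001],"twist":[0,0,0],"fingers":1},{"dp":[0,0,0],"twist":[0,0,0],"fingers":1}]' >/dev/null
python3 sp.py
python3 - <<'E'
from h import *
snap('scene','n9',(180,130,320,240),6)
E
```

```text
t 45.73 spat [669.6 -79.5  69.3] front [699.5 -77.7  45.9] yaw 3.5 nosedown 38.0 roll 0.2 F [-0.4  0.5 -2.1] T [ 0.07 -0.58 -0.01] w 18.2 q3,6,7 [-0.02  1.56 -1.49]
```

View pics/n9.png

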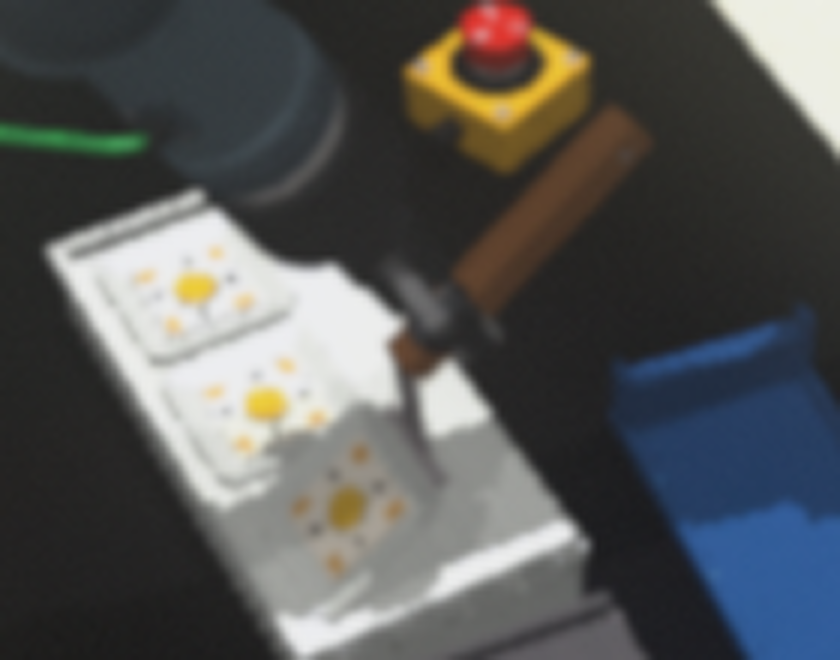

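```bash
python3 -m creep '[{"dp":[-0.004,-0.0002,0],"twist":[0,0,0],"fingers":1},{"dp":[-0.006,-0.0003,0],"twist":[0,0,0],"fingers":1},{"dp":[-0.006,-0.0003,0],"twist":[0,0,0],"fingers":1},{"dp":[-0.006,-0.0003,0],"twist":[0,0,0],"fingers":1},{"dp":[-0.006,-0.0003,0],"twist":[0,0,0],"fingers":1},{"dp":[-0.008,-0.0005,0],"twist":[0,0,0],"fingers":1},{"dp":[-0.008,-0.0005,0],"twist":[0,0,0],"fingers":1}]' >/dev/null
python3 sp.py
python3 - <<'E'
from h import *
snap('scene','n10',(180,130,320,240),6)
E
```

```text
t 46.65 spat [622.  -82.2  69.9] front [651.9 -80.4  46.5] yaw 3.5 nosedown 37.9 roll 0.3 F [-0.  -0.2 -1.2] T [ 0.06 -0.65  0.01] w 18.4 q3,6,7 [-0.02  1.51 -1.49]
```

View pics/n10.png

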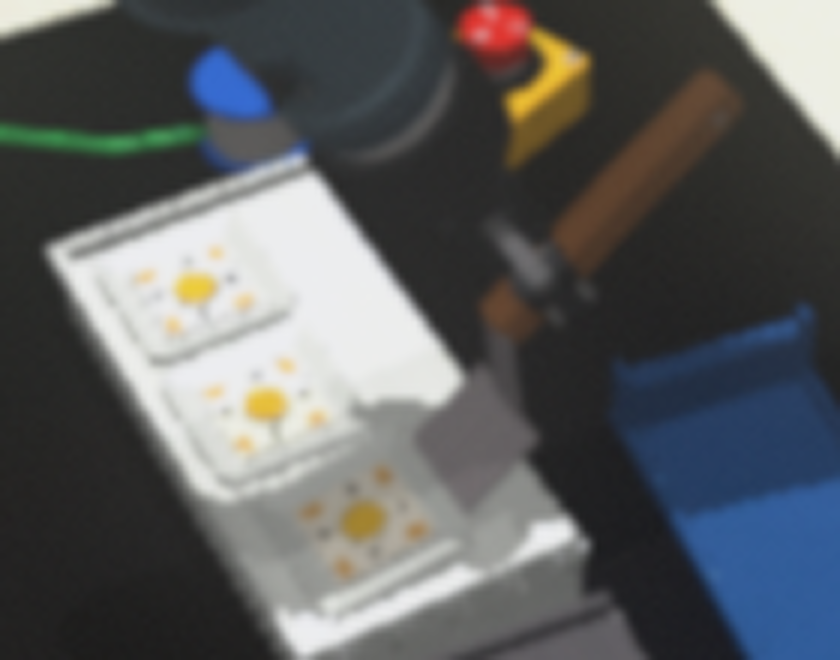

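```bash
python3 -m creep '[{"dp":[-0.01,-0.0005,0],"twist":[0,0,0],"fingers":1},{"dp":[-0.012,0,0.001],"twist":[0,0,0],"fingers":1},{"dp":[-0.015,0,0.005],"twist":[0,0,0],"fingers":1},{"dp":[-0.015,0,0.01],"twist":[0,-8,0],"fingers":1},{"dp":[-0.015,0,0.01],"twist":[0,-8,0],"fingers":1},{"dp":[-0.015,0,0.01],"twist":[0,-8,0],"fingers":1},{"dp":[-0.015,0,0.01],"twist":[0,-8,0],"fingers":1},{"dp":[-0.01,0,0.0],"twist":[0,-4,0],"fingers":1},{"dp":[-0.01,0,0],"twist":[0,-1,0],"fingers":1},{"dp":[0,0,0],"twist":[0,0,0],"fingers":1}]' >/dev/null
python3 go.py 476 58 150 88 0
python3 - <<'E'
from h import *
snap('scene','n11',(160,130,360,340),3);snap('top','n11t',(155,120,455,290),2.6)
E
```

```text
t 47.95 spat [531.4 -84.1 169.5] front [569.3 -82.4 169.5] yaw 2.6 nosedown -0.0 roll -1.9 F [ 0.3 -0.5 -1.3] T [ 0.03  0.23 -0.02] w 18.3 q3,6,7 [-0.04  0.82 -1.45]
dp mm [ 36.8  50.3 -19.4] twist [ 1.5  1.5 85.4] tcp target [473. -37. 179.]
```

View pics/n11t.png

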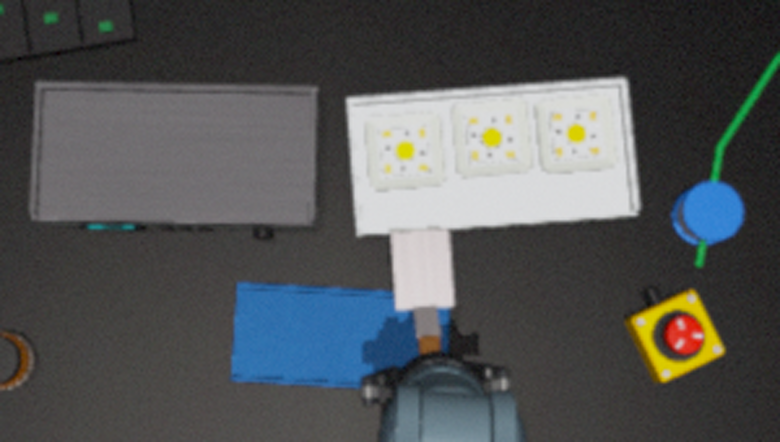

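View pics/n11.png

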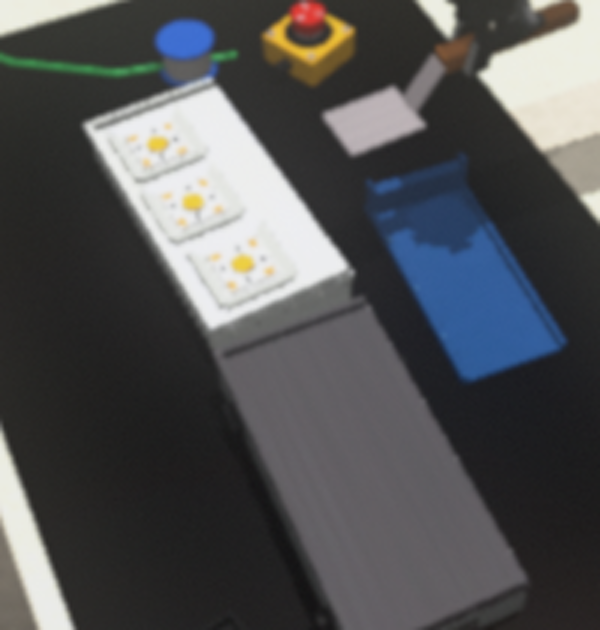

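```bash
python3 - <<'E'
from h import *
im=cam('c1at')[2][215:285,235:345];cv2.imwrite('pics/r1.png',cv2.resize(im,None,fx=7,fy=7,interpolation=cv2.INTER_CUBIC))
im=cam('n8')[2][175:265,270:360];cv2.imwrite('pics/r2.png',cv2.resize(cam('n11')[2][175:265,270:360],None,fx=7,fy=7,interpolation=cv2.INTER_CUBIC))
E
```

```text
(no output)
```

View pics/r1.png

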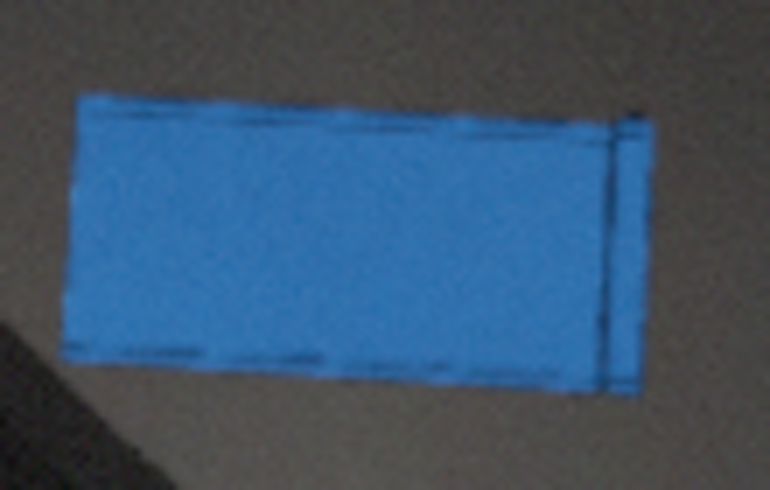

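View pics/r2.png

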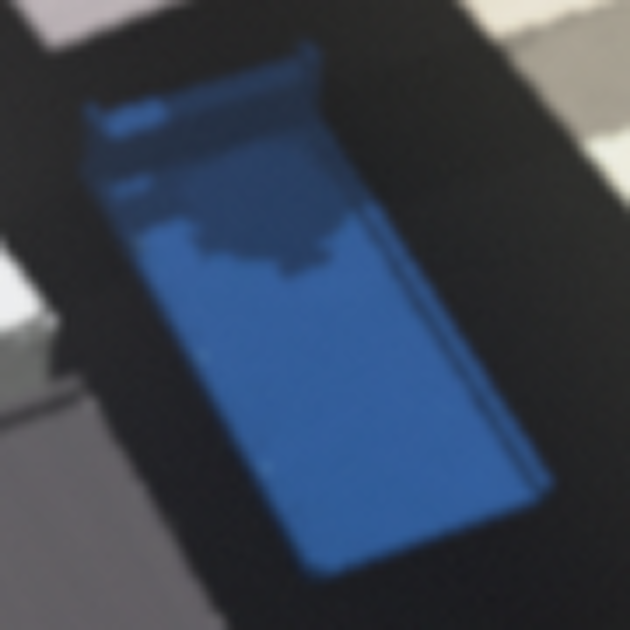

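```bash
python3 - <<'E'
from h import *
T=lambda x,y:('c1at',)+fl(x,y,(235,215),7)
S=lambda x,y:('n11',)+fl(x,y,(270,175),7)
for n,p,z in[('FL',T(80,95),.013),('FR',T(62,362),.013),('bar rear L',T(652,125),.039),('bar rear R',T(640,393),.039),('bar front L',T(612,135),.039),('bar front R',T(603,380),.039),('sFL',S(320,577),.005),('sFR',S(552,486),.013)]:
    print(n,np.round(atz(*p,z)*1000,1))
E
```

```text
FL [536.4 105.8  13. ]
FR [428.4 113.7  13. ]
bar rear L [ 519.1 -124.2   39. ]
bar rear R [ 413.2 -116.7   39. ]
bar front L [ 515.3 -108.2   39. ]
bar front R [ 418.4 -102.3   39. ]
sFL [533.2 106.4   5. ]
sFR [431.  114.6  13. ]
```

```bash
python3 -m creep '[{"dp":[0.003,0.005,-0.001],"twist":[0,0,8.5],"fingers":1},{"dp":[0.003,0.005,-0.001],"twist":[0,0,8.5],"fingers":1},{"dp":[0.003,0.005,-0.001],"twist":[0,0,8.5],"fingers":1},{"dp":[0.003,0.005,-0.001],"twist":[0,0,8.5],"fingers":1},{"dp":[0.003,0.005,-0.001],"twist":[0,0,8.5],"fingers":1},{"dp":[0.003,0.005,-0.001],"twist":[0,0,8.5],"fingers":1},{"dp":[0.003,0.005,-0.001],"twist":[0,0,8.5],"fingers":1},{"dp":[0.003,0.005,-0.001],"twist":[0,0,8.5],"fingers":1},{"dp":[0.003,0.005,-0.001],"twist":[0,0,8.5],"fingers":1},{"dp":[0.003,0.005,-0.001],"twist":[0,0,7],"fingers":1},{"dp":[0,0,0],"twist":[0,0,0],"fingers":1}]' >/dev/null
python3 go.py 477.5 58.3 70 87 0
```

```text
t 49.42 spat [483.   59.8 159.9] front [483.5  97.8 159.9] yaw 89.2 nosedown -0.0 roll -2.1 F [ 0.3  0.2 -0.6] T [-0.24  0.07 -0.03] w 17.9 q3,6,7 [0.01 0.96 0.23]
dp mm [ -8.1  -1.4 -89.9] twist [ 0.1  2.1 -2.2] tcp target [473. -37.  99.]
```

```bash
python3 -m creep '[{"dp":[-0.003,-0.001,-0.025],"twist":[0,1,-1.1],"fingers":1},{"dp":[-0.003,-0.001,-0.025],"twist":[0,1,-1],"fingers":1},{"dp":[-0.002,0,-0.025],"twist":[0,0,0],"fingers":1},{"dp":[0,0,-0.01],"twist":[0,0,0],"fingers":1},{"dp":[0,0,0],"twist":[0,0,0],"fingers":1}]' >/dev/null
python3 go.py 477.5 58.3 20 87 0
python3 - <<'E'
from h import *
snap('scene','p1',(240,150,380,270),6);snap('top','p1t',(225,180,365,285),5)
E
```

```text
t 50.05 spat [482.   56.3  73.5] front [484.3  94.3  73.4] yaw 86.5 nosedown 0.2 roll -0.2 F [ 0.1  0.5 -1.5] T [-0.23  0.   -0.02] w 18.3 q3,6,7 [0.01 0.8  0.23]
dp mm [ -3.7   1.8 -53.8] twist [0.2 0.2 0.5] tcp target [473. -37.  49.]
```

View pics/p1.png

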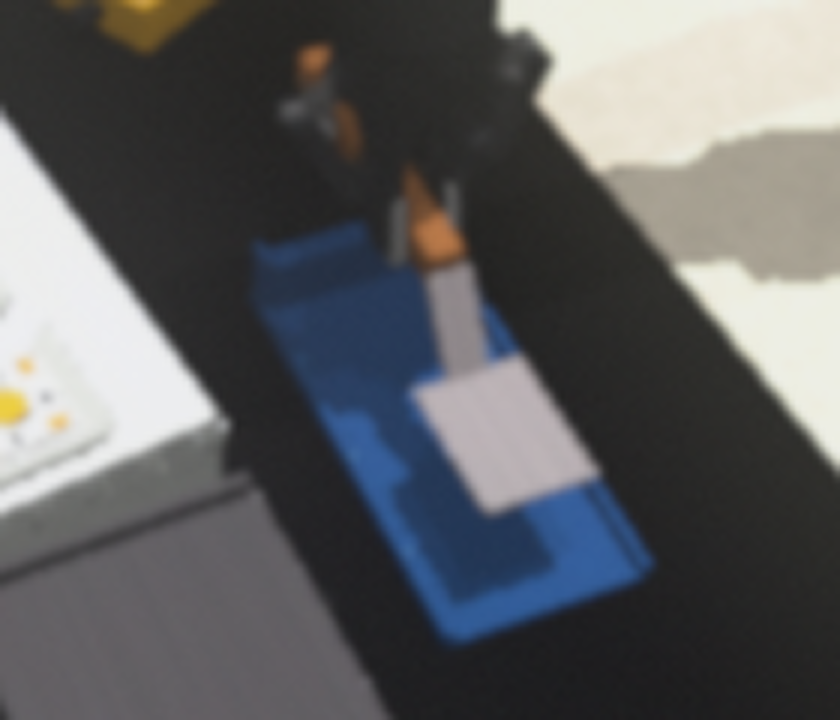

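View pics/p1t.png

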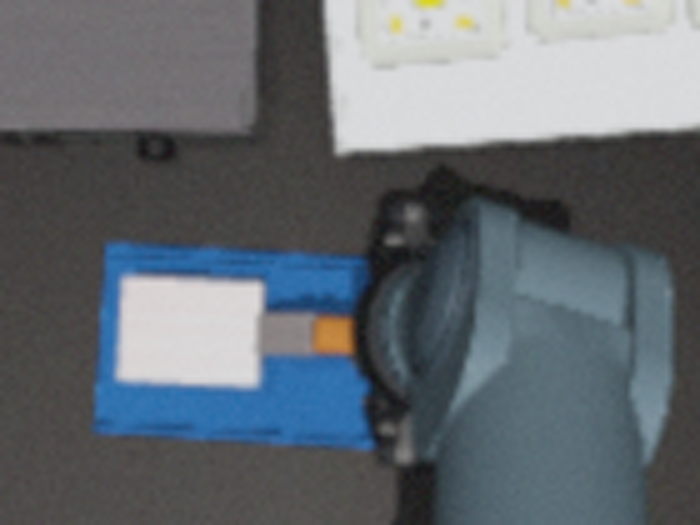

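```bash
python3 - <<'E'
from h import *
print(atz('p1t',*fl(190.5,331.5,(225,180),5),.0755)*1000)
S=lambda x,y:fl(x,y,(240,150),6)
print(tri(('p1t',*fl(190.5,331.5,(225,180),5)),('p1',*S(505,434))))
E
python3 -m creep '[{"dp":[-0.003,0.001,-0.015],"twist":[0,0.1,0.2],"fingers":1},{"dp":[-0.001,0.001,-0.015],"twist":[0,0.1,0],"fingers":1},{"dp":[0,0,-0.013],"twist":[0,0,0],"fingers":1},{"dp":[0,0,-0.008],"twist":[0,0,0],"fingers":1},{"dp":[0,0,0],"twist":[0,0,0],"fingers":1}]' >/dev/null
python3 go.py 477.5 58.3 5 87 0
```

```text
[482.31533755  56.26111401  75.5       ]
(array([0.48267502, 0.05597466, 0.07566544]), np.float64(0.0009237529290703454))
t 50.77 spat [479.4  58.3  21.2] front [481.6  96.3  21.1] yaw 86.8 nosedown 0.2 roll -0.3 F [ 0.1 -0.  -1.3] T [-0.25  0.   -0.02] w 17.9 q3,6,7 [-0.    0.68  0.27]
dp mm [ -1.3  -0.2 -16.6] twist [0.2 0.3 0.2] tcp target [473. -37.  34.]
```

Tracking agrees with vision within 1 mm. Lower onto the rest and release.

```bash
python3 -m creep '[{"dp":[0,0,-0.008],"twist":[0.1,0.2,0],"fingers":1},{"dp":[0,0,-0.004],"twist":[0,0,0],"fingers":1},{"dp":[0,0,-0.002],"twist":[0,0,0],"fingers":1},{"dp":[0,0,-0.0015],"twist":[0,0,0],"fingers":1}]' >/dev/null
python3 sp.py
python3 -m creep '[{"dp":[0,0,-0.001],"twist":[0,0,0],"fingers":1},{"dp":[0,0,-0.001],"twist":[0,0,0],"fingers":1}]' >/dev/null
python3 sp.py
```

```text
t 51.27 spat [480.5  58.1   5.6] front [482.7  96.1   5.5] yaw 86.7 nosedown 0.1 roll -0.2 F [ 0.7  0.5 -0.5] T [-0.27  0.03  0.03] w 18.1 q3,6,7 [-0.01  0.65  0.29]
t 51.52 spat [480.6  58.1   4.8] front [482.8  96.    4.8] yaw 86.7 nosedown 0.1 roll -0.2 F [-3.5 -1.1 11.8] T [0.15 1.   0.13] w 18.0 q3,6,7 [-0.01  0.65  0.29]
```

```bash
python3 -m creep '[{"dp":[0,0,0.0005],"twist":[0,0,0],"fingers":0.6},{"dp":[0,0,0],"twist":[0,0,0],"fingers":0.3},{"dp":[0,0,0],"twist":[0,0,0],"fingers":0},{"dp":[0,0,0],"twist":[0,0,0],"fingers":0},{"dp":[0,0,0],"twist":[0,0,0],"fingers":0},{"dp":[0,0,0],"twist":[0,0,0],"fingers":0}]' 20
python3 -m creep '[{"dp":[0,0,0.01],"twist":[0,0,0],"fingers":0},{"dp":[0,0,0.02],"twist":[0,0,0],"fingers":0},{"dp":[0,0,0.04],"twist":[0,0,0],"fingers":0},{"dp":[0,-0.02,0.04],"twist":[0,0,0],"fingers":0},{"dp":[0,-0.04,0],"twist":[-5,0,0],"fingers":0},{"dp":[0,-0.04,0],"twist":[-5,0,0],"fingers":0},{"dp":[0,-0.04,0],"twist":[0,0,0],"fingers":0},{"dp":[0,-0.04,0],"twist":[0,0,0],"fingers":0},{"dp":[0,-0.04,0],"twist":[0,0,0],"fingers":0},{"dp":[0,-0.04,0],"twist":[0,0,0],"fingers":0},{"dp":[0,-0.03,0],"twist":[0,0,0],"fingers":0},{"dp":[0,0,0],"twist":[0,0,0],"fingers":0}]' >/dev/null
python3 st.py
python3 - <<'E'
from h import *
snap('scene','q1',(200,80,360,280),4);snap('top','q1t',(225,180,445,290),3.5)
E
```

```text
time_s: 52.28
tool_pos: [0.4766, -0.037, 0.0352]
tcp_rot: [-0.088, 0.996, -0.028, 0.012]
wrist_force: [0.4, 0.2, -0.3]
grip_width: 0.0855
t 53.77 p [ 476.5 -335.5  158.2] x [ 0.998 -0.052  0.037] z [ 0.037 -0.008 -0.999] yawx -3.0
q [ 0.37  0.32  0.21  1.87 -0.1   0.93  0.57] F [-0.2  0.1 -0.5] T [0.06 0.02 0.01] w 85.7
```

View pics/q1.png

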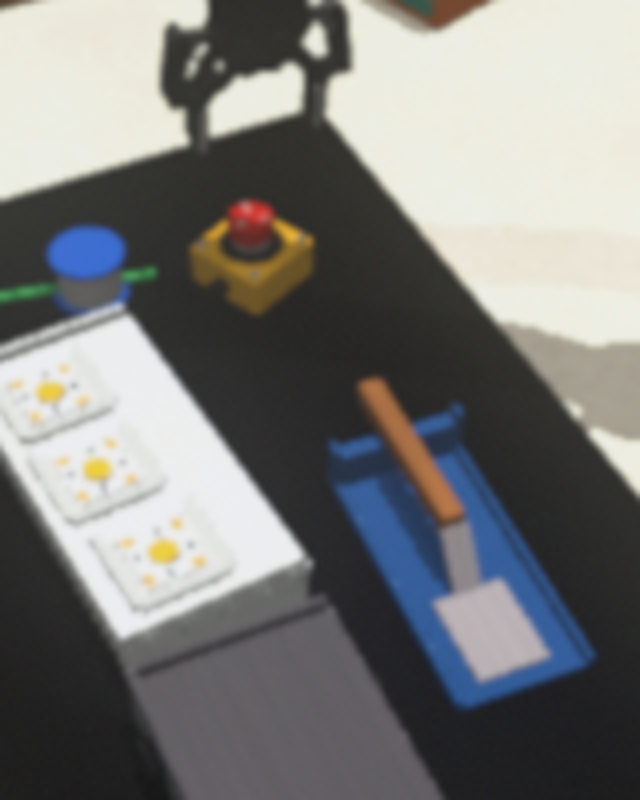

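View pics/q1t.png

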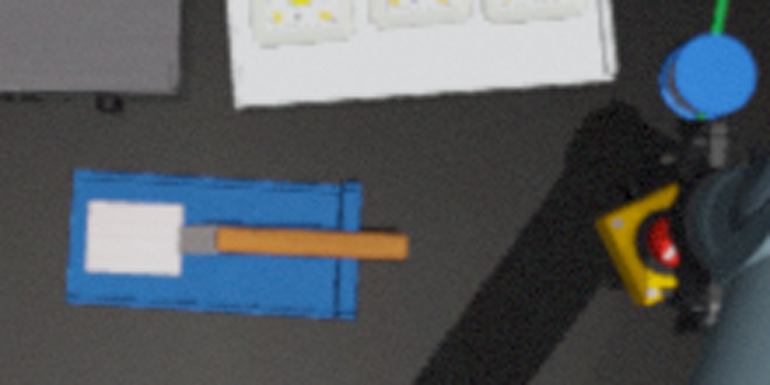

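```bash
python3 - <<'E'
from h import *
print('reel',atz(*T2(597,247),.046)*1000)
a=('top0',*fl(555,435,(280,140),4)); 
E
python3 -m creep '[{"dp":[-0.001,-0.006,0],"twist":[0,2,-9],"fingers":0.2},{"dp":[-0.001,-0.006,-0.005],"twist":[0,0,-9],"fingers":0.2},{"dp":[-0.001,-0.006,-0.01],"twist":[0,0,-9],"fingers":0.2},{"dp":[0,-0.006,-0.01],"twist":[0,0,-9],"fingers":0.2},{"dp":[0,-0.005,-0.01],"twist":[0,0,-9],"fingers":0.2},{"dp":[0,0,-0.01],"twist":[0,0,-9],"fingers":0.2},{"dp":[0,0,-0.01],"twist":[0,0,-9],"fingers":0.2},{"dp":[0,0,0],"twist":[0,0,-9],"fingers":0.2},{"dp":[0,0,0],"twist":[0,0,0],"fingers":0.2}]' 60 >/dev/null
python3 st.py
python3 - <<'E'
from h import *
snap('scene','q2',(200,80,320,190),6);snap('top','q2t',(360,180,460,280),6)
E
```

```text
reel [ 601.4452932  -407.44116509   46.        ]
t 55.0 p [ 480.9 -337.8  100.9] x [ 0.252 -0.968 -0.008] z [-0.001  0.008 -1.   ] yawx -75.4
q [ 0.19  0.45  0.43  1.87 -0.24  0.89 -0.57] F [-0.2 -0.2 -0.4] T [-0.01  0.02  0.02] w 68.2
```

View pics/q2.png

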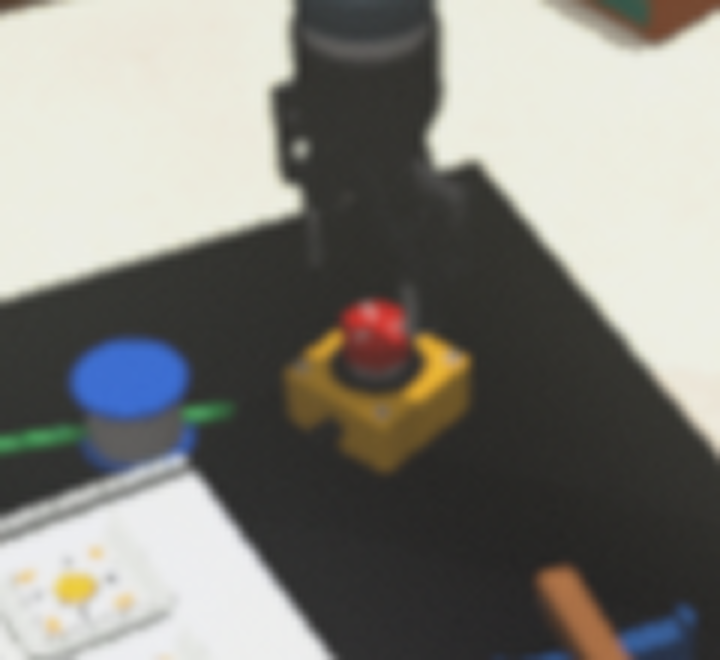

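View pics/q2t.png

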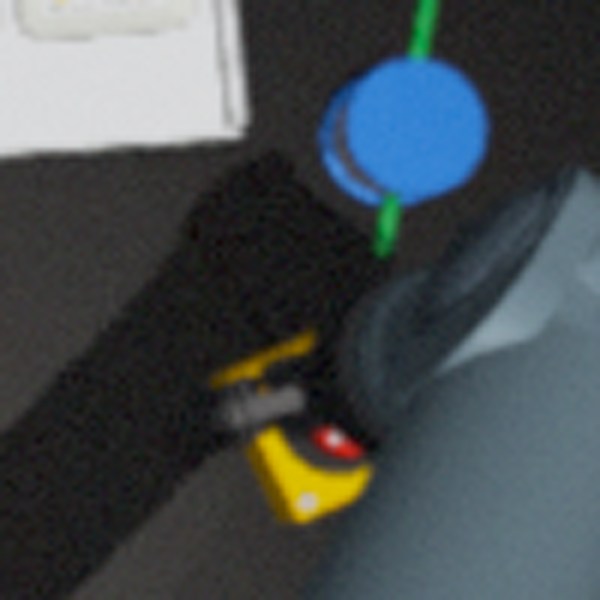

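```bash
python3 -m creep '[{"dp":[-0.005,-0.014,0],"twist":[0,0,0],"fingers":0.2},{"dp":[-0.005,-0.012,0],"twist":[0,0,0],"fingers":0.2},{"dp":[0,0,0],"twist":[0,0,0],"fingers":0.2},{"dp":[0,0,0],"twist":[0,0,0],"fingers":0.2}]' >/dev/null
python3 st.py
python3 - <<'E'
from h import *
snap('scene','q3',(200,80,320,190),6)
E
```

```text
t 55.6 p [ 469.7 -367.2  101.8] x [ 0.254 -0.967 -0.007] z [ 0.     0.007 -1.   ] yawx -75.3
q [ 0.25  0.46  0.43  1.85 -0.25  0.89 -0.52] F [0.  1.3 0.2] T [-0.02  0.01 -0.02] w 68.1
```

View pics/q3.png

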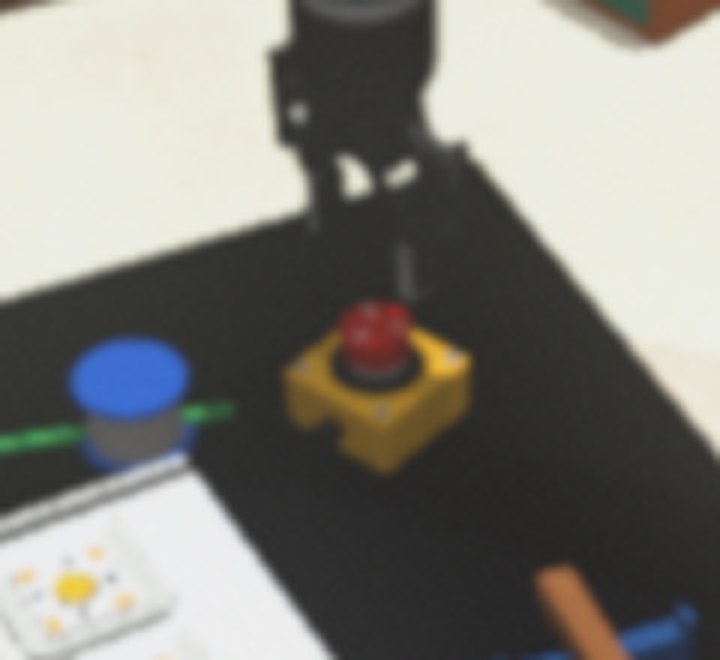

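```bash
python3 - <<'E'
from h import *
for p in [(.4697,-.3672,.1018),(.4703,-.3645,.066),(.4703+.254*.034,-.3672-.967*.034,.11),(.4703-.254*.034,-.3672+.967*.034,.11)]:
    u=proj('q3',p); print((u-[200,80])*6)
E
```

```text
[375.30772927 272.588301  ]
[378.32059241 327.24474756]
[334.40144666 231.46773547]
[414.25669452 290.81592375]
```

```bash
python3 -m creep '[{"dp":[0,0.001,-0.015],"twist":[0,0,0],"fingers":0.2},{"dp":[0,0.001,-0.018],"twist":[0,0,0],"fingers":0.2},{"dp":[0,0,-0.013],"twist":[0,0,0],"fingers":0.2},{"dp":[0,0,-0.008],"twist":[0,0,0],"fingers":0.2},{"dp":[0,0,-0.002],"twist":[0,0,0],"fingers":0.2},{"dp":[0,0,0],"twist":[0,0,0],"fingers":0.2}]' >/dev/null
python3 st.py
python3 -m creep '[{"dp":[0,0,0],"twist":[0,0,0],"fingers":0.4},{"dp":[0,0,0],"twist":[0,0,0],"fingers":0.6},{"dp":[0,0,0],"twist":[0,0,0],"fingers":1},{"dp":[0,0,0],"twist":[0,0,0],"fingers":1},{"dp":[0,0,0],"twist":[0,0,0],"fingers":1}]' 40 >/dev/null
python3 st.py
```

```text
t 56.4 p [ 469.1 -362.9   40. ] x [ 0.256 -0.967 -0.01 ] z [-0.003  0.01  -1.   ] yawx -75.2
q [ 0.27  0.55  0.4   1.87 -0.3   0.79 -0.48] F [-0.2  0.  -0.5] T [-0.04 -0.02 -0.01] w 68.1
t 57.02 p [ 470.2 -365.4   41.6] x [ 0.254 -0.967 -0.005] z [ 0.001  0.005 -1.   ] yawx -75.3
q [ 0.27  0.54  0.4   1.87 -0.3   0.78 -0.48] F [ 0.5 -1.2 -0.9] T [-0.23 -0.06 -0.06] w 38.7
```

```bash
python3 -m creep '[{"dp":[0,0,0.0008],"twist":[0,0,-5],"fingers":1},{"dp":[0,0,0.0008],"twist":[0,0,-5],"fingers":1},{"dp":[0,0,0.0008],"twist":[0,0,-5],"fingers":1},{"dp":[0,0,0.0008],"twist":[0,0,-5],"fingers":1},{"dp":[0,0,0.0008],"twist":[0,0,-5],"fingers":1},{"dp":[0,0,0.0008],"twist":[0,0,-5],"fingers":1}]' >/dev/null
python3 st.py
```

```text
t 57.77 p [ 470.3 -365.3   43.9] x [-0.278 -0.961 -0.003] z [ 0.003  0.002 -1.   ] yawx -106.1
q [ 0.17  0.57  0.53  1.88 -0.39  0.8  -0.95] F [ 1.4 -2.2 -3.9] T [-0.35 -0.23  0.04] w 38.6
```

```bash
python3 -m creep '[{"dp":[0,0,0.0015],"twist":[0,0,-5],"fingers":1},{"dp":[0,0,0.0015],"twist":[0,0,-5],"fingers":1},{"dp":[0,0,0.0012],"twist":[0,0,-4],"fingers":1},{"dp":[0,0,0.0005],"twist":[0,0,-2],"fingers":1}]' >/dev/null
python3 st.py
python3 - <<'E'
from h import *
snap('scene','q4',(200,80,320,190),6)
E
```

```text
t 58.27 p [ 470.3 -365.3   47. ] x [-0.533 -0.846  0.001] z [ 0.002 -0.002 -1.   ] yawx -122.2
q [ 0.11  0.58  0.6   1.88 -0.44  0.81 -1.19] F [ 0.6 -2.1 -4.4] T [-0.45 -0.21  1.26] w 38.8
```

View pics/q4.png

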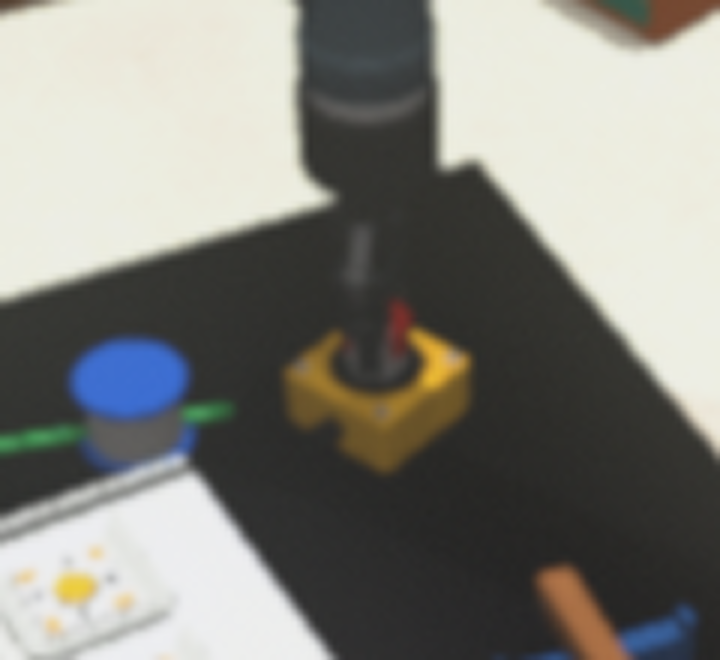

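```bash
python3 -m creep '[{"dp":[0,0,0.0005],"twist":[0,0,0],"fingers":1},{"dp":[0,0,0],"twist":[0,0,0],"fingers":0.5},{"dp":[0,0,0],"twist":[0,0,0],"fingers":0.2},{"dp":[0,0,0],"twist":[0,0,0],"fingers":0.2},{"dp":[0,0,0.01],"twist":[0,0,0],"fingers":0.2},{"dp":[0,0,0.03],"twist":[0,0,0],"fingers":0.2},{"dp":[0,0,0.05],"twist":[0,0,0],"fingers":0.2},{"dp":[-0.04,0.02,0.05],"twist":[0,0,0],"fingers":0.2},{"dp":[-0.03,0,0.05],"twist":[0,0,0],"fingers":0.2},{"dp":[0,0,0.05],"twist":[0,0,0],"fingers":0.2},{"dp":[0,0,0.05],"twist":[0,0,0],"fingers":0.2},{"dp":[0,0,0],"twist":[0,0,0],"fingers":0.2}]' >/dev/null
python3 st.py
python3 - <<'E'
from h import *
snap('scene','q5',(200,80,320,190),6);snap('top','q5t',(155,120,455,290),2.6)
c=snap('scene','q6')
E
```

```text
t 59.83 p [ 399.8 -345.4  347.5] x [-0.542 -0.84  -0.01 ] z [ 0.01   0.005 -1.   ] yawx -122.8
q [-0.12  0.06  0.8   1.77 -0.05  1.33 -1.45] F [ 0.4 -0.6 -0.8] T [-0.06 -0.    0.05] w 68.2
```

View pics/q5.png

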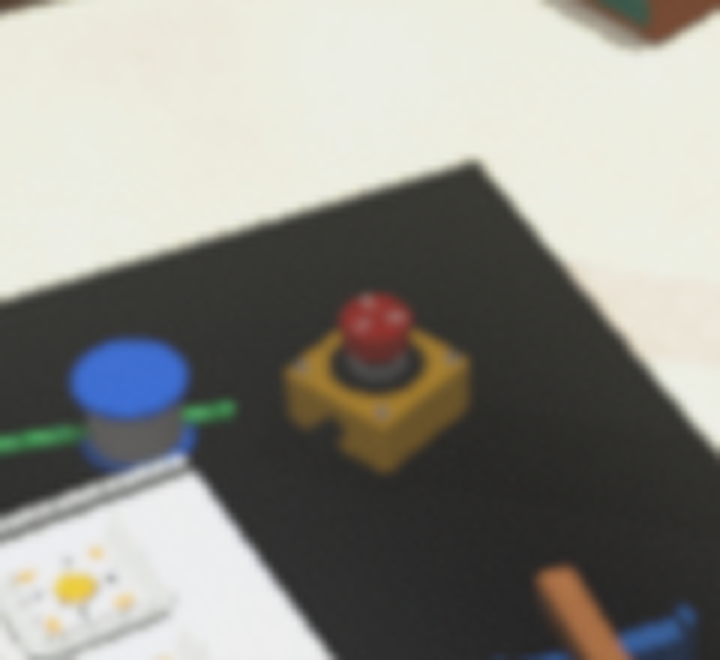

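View pics/q5t.png

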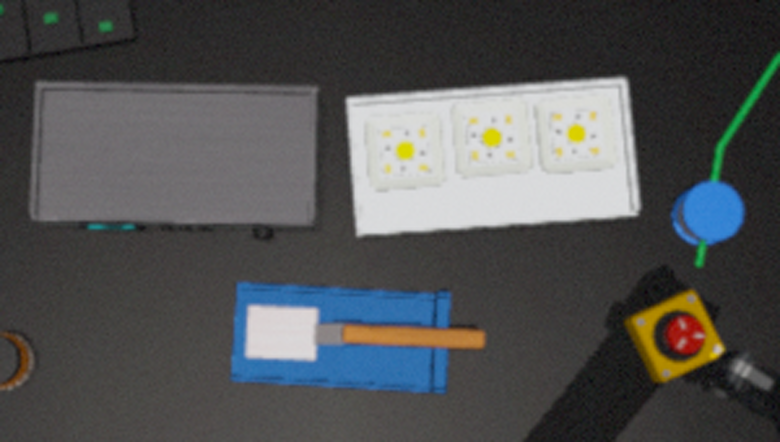

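View pics/q6.png

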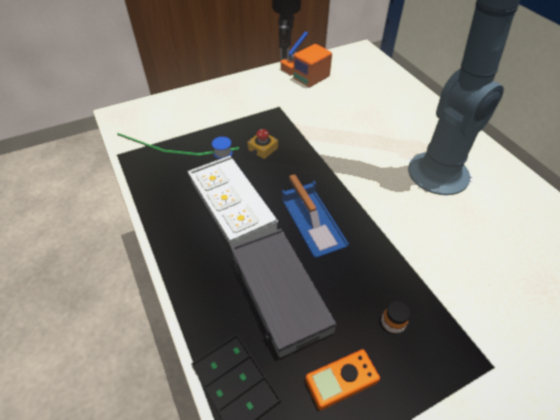

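```bash
python3 - <<'E'
from h import *
for f in ['scene0','b2','n11','q1','q5','q6']:
    im=cam(f)[2].astype(int)[115:165,240:290];m=(im[:,:,2]-im[:,:,1]>60)&(im[:,:,2]-im[:,:,0]>60)&(im[:,:,1]<90)
    y,x=np.nonzero(m);print(f,m.sum(),y.min(),y.mean().round(2),x.mean().round(2))
print(proj('q6',(.47,-.3645,.072)),proj('q6',(.47,-.3645,.066)))
E
```

```text
scene0 71 14 18.31 22.24
b2 79 15 19.56 22.29
n11 78 15 19.54 22.36
q1 68 15 18.91 22.47
q5 62 15 18.31 21.94
q6 64 14 18.19 21.91
[263.0823298  133.09934158] [263.13471819 134.51528269]
```

```bash
python3 - <<'E'
from h import *
c=snap('scene','q7')
cv2.imwrite('pics/cmp.png',np.hstack([cv2.resize(cam(f)[2][120:165,245:285],None,fx=6,fy=6,interpolation=cv2.INTER_CUBIC) for f in('scene0','n11','q7')]))
E
```

```text
(no output)
```

View pics/cmp.png

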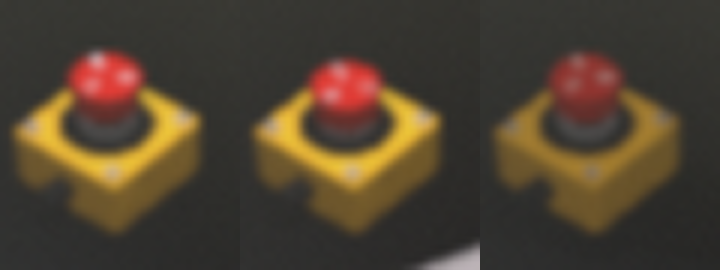

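The third panel (now) shows the head at its original height, about 8 px higher than in the second panel (pressed). Handing in.

```bash
python3 -c "
from cell import manip
print(manip.close_job())"
```

```text
the job is handed in; nothing more can be done
None
```

The job is handed in at about 60 s of the 210 s allowed. I pressed the stop button until it latched, then used the spatula to move all three carriers to the cooling tray. Each was tipped off gently against the deck. I then laid the spatula back on its rest and twisted the button up.

- **Carriers:** the last pictures show all three lying flat, side by side. I measured two of them, at about x 18–21 mm and y −93 and −1 mm in the tray's frame. The third I judged by eye near y +93. The gripper and arm stayed clear of all three throughout.
- **Spatula:** it lies on the rest with its handle on the cross bar, within a few millimetres and about 2° of where it started.
- **Stop button:** the head is back at its starting height in the image and clearly higher than when pressed. While I turned it, the hand rose slightly less than expected (5.4 mm for a 6 mm lift), but the final height agreed with the start.
- **Jar, reel and meter:** they look unmoved by eye; I did not measure them again. The arm was clear of everything at hand-in.

No check failed.

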